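Make up two seasoning kits in caddies

TASK

Make up the two seasoning kits from the jars standing between the caddies: the blue caddy gets the salt shaker and two of the red-capped spice jars, the white caddy gets the yellow-capped jar and the remaining red-capped one, each standing upright on the floor of a compartment of its own (any compartment of the right caddy will do). The blue kit is collected first, so finish it before you start on the white one. Do not tip or knock over anything, and leave the pepper mill, the tin and the mug where they stand.

Things in the scene. Friction and masses are not known exactly. Their poses are not given: they have to be found in the camera images.
- red_jar_a: spice jar with a red round cap, its top plain or with a darker disc (45 mm across, from 85 to 106 mm above the foot), clear body 42 mm across with a brown label; 106 mm tall, 0.11 kg, closed and filled. One of three red-capped jars, which are interchangeable. Stands upright and loose. Origin: centre of the underside; z up along the jar
- red_jar_b: spice jar with a red round cap, its top plain or with a darker disc (45 mm across, from 85 to 106 mm above the foot), clear body 42 mm across with a brown label; 106 mm tall, 0.11 kg, closed and filled. One of three red-capped jars, which are interchangeable. Stands upright and loose. Origin: centre of the underside; z up along the jar
- red_jar_c: spice jar with a red round cap, its top plain or with a darker disc (45 mm across, from 85 to 106 mm above the foot), clear body 42 mm across with a brown label; 106 mm tall, 0.11 kg, closed and filled. One of three red-capped jars, which are interchangeable. Stands upright and loose. Origin: centre of the underside; z up along the jar
- yellow_jar: spice jar with a yellow-gold round cap and a dark blue label, 42 mm across, 96 mm tall, 0.11 kg, closed. Stands upright and loose. Origin: centre of the underside; z up along the jar
- salt_shaker: salt shaker with a grey perforated top and clear body, 44 mm across up to 70 mm height, then tapering to 34 mm; 90 mm tall, 0.1 kg. Stands upright and loose. Origin: centre of the underside; z up along the shaker
- caddy_blue: blue kit caddy, fixed low open tray with a row of three compartments. 226 mm long along own y (254 with end lugs), 78 mm wide along x, 26 mm high. Compartments 70x70 mm inside, 4 mm walls all as high as the rim, floor 4 mm above the worktop. Origin: centre of the underside; z up. Compartment centres at x = 0, y = -74, 0 and +74 mm. Lies left or right of the jars, its length roughly across (yaw within 0.25 rad)
- caddy_white: white kit caddy, fixed low open tray with a row of two compartments. 152 mm long along own y (180 with end lugs), 78 mm wide along x, 26 mm high. Compartments 70x70 mm inside, 4 mm walls all as high as the rim, floor 4 mm above the worktop. Origin: centre of the underside; z up. Compartment centres at x = 0, y = -37 and +37 mm. Lies left or right of the jars, its length roughly across (yaw within 0.25 rad)
- pepper_mill: bystander: turned wooden pepper mill, 58 mm across, 170 mm tall, stands loose behind the work. Origin: centre of the underside; z up
- tuna_tin: bystander: flat round tin, 86 mm across, 40 mm high, stands loose at the left of the work. Origin: centre of the underside; z up
- tea_mug: bystander: white mug with a dark band, 90 mm across (128 mm with handle), 107 mm tall, stands loose behind the work on the right. Origin: on its underside; z up
There are look-alikes about, which are no part of the job. Leave any pink or purple look-alike of the red_jar_a alone.

How it is judged:
By the outcome, as a careful person would: the job done as asked, in the order asked, and still so for the second after the job is handed in, with the robot touching nothing.
It also fails if it takes over 115 s, if anything falls off the work surface, if the arm or the gripper's body presses on something with over 40 N, if the wrist force passes 120 N, or if a joint passes its speed limit or range.

ROBOT

A 6-joint arm with a two-finger parallel gripper is mounted at the origin on a cart in front of the work surface, level with it; the furniture and walls round the work are solid. World frame = base frame: x ahead of the robot, y to its left, z up, the work surface at z = 0. Lengths are in mm, angles in rad, forces in N, time in s.
With the tool pointing down it reaches from about 350 to 775 mm from the base axis. Payload 7.3 kg.
Tool frame: the origin (TCP) lies at the very end of the fingers, on their centre line; the grasp point (between the pads) lies 19 mm behind it (bot.tcp_to_grasp is the distance from the TCP to the grasp point, in mm); z points along the fingers, y is the direction in which the jaws open and shut (so a half turn about z gives the same grasp; the last joint's range is limited). The gripper opens to 92 mm and grips with 3 to 60 N. Pads are 19 mm wide; open, the fingers measure 130 mm over their backs; the gripper's body (75 mm by 190 mm) begins 47 mm behind the grasp point.
Start: joints at [-1.384, 0.342, 1.524, -0, 1.275, -0.146], TCP at [171.535, -496.206, 226.741] pointing down, gripper open.
Joint ranges: [-2.53, 2.53], [-0.77, 2.02], [0.04, 2.7], [-1, 4.14], [0.28, 2.66], [-3.11, 3.11]. Speed limits (rad/s): [2.57, 2.57, 3.14, 3.14, 3.14, 3.14].

INTERFACE

Orientations are given as [roll, pitch, yaw] about the fixed x, y, z axes, in that order (R = Rz(yaw) Ry(pitch) Rx(roll)).
In Python, from plant import bot gives the robot as it stands. The module is installed in compiled form; this text tells all that it offers.
- The arm moves only by the tool carry_out, never from a script. Its argument "motion" is a list of rows, each a list of 5 numbers: the closure, from 0 (fully open) to 1 (shut), then the shift along the tool's x, y, z in mm, then the turn about the tool's z in degrees. In form: [[claw, dx, dy, dz, spin], ...]. A call has 1 to 10 rows; each row is the pose to reach, as a shift and turn from the pose measured when the call began, along the tool's axes at that moment; what a row does not reach only later rows make up. A row lasts 1/8 s, in which the tool goes at most 62.5 mm and 10.7 degrees, less where a joint would pass 70% of its speed; a pose out of reach is approached as far as the arm can. A call with a gripper value outside its range is refused whole. The fingers move at their own pace and stop on an object; the grip force is fixed at half the most. Time passes only in rows, so rows that repeat a pose let the fingers close. It gives the time, the measured TCP pose, the force and the opening at its end, in the units of the state.
- bot.get_obs(): the state, without advancing time (a new reading comes with each control period).
- bot.capture(name): name is "scene" or "top" or "wrist"; returns a dict with "color" (400x640x3 uint8, red, green, blue), "depth" (400x640 float32, mm along the optical axis (not along the pixel's ray), 0 where there is no reading), "K" (3x3 intrinsics, pixels), "camera_from_world" (4x4, takes a point from world to camera coordinates). Camera axes: x right, y down, z forward; pixel columns grow to the right and rows downward; lengths in mm; the calibration is good to about 2 mm. A picture is of the moment at which its call begins.
- bot.close_job(): hands the job in, once; it reports no verdict.
The state is a dict: "time": time; "joint_positions": joint angles; "dq": joint speeds; "tau": joint torques, N m; "tool_pos": TCP position; "tcp_rot": TCP orientation; "contact_force": force on the tool from outside, world axes, zero at the start; "moment": the same for the moment, N m; "grip_width": finger opening in mm.
Only numpy, scipy, OpenCV 4.12 (cv2) and the standard library are available. Lean on these libraries where they do the work, as an engineer would, in place of code of your own. Each camera call takes 0.05 s, during which the arm holds its last target.

## Working session

There is one attempt and no reset: what is moved stays moved. The work goes in short steps, Python scripts to look and compute and a tool call to move; the robot and the scene stay as the last step left them, time stands still between calls to the robot, and variables do not carry over. Pictures are saved under pics/ and viewed, and the job is handed in when it is done.

Besides the shell and the picture viewer there is one more tool, called after "Call:" as a command line: name --pt "numbers of a row" for each row, then --argument value for the rest. carry_out: Moves the arm, as the interface text tells. Its arguments: {"type":"object","properties":{"motion":{"type":"array","items":{"type":"array","items":{"type":"number"}}}},"required":["motion"]}

```bash
mkdir -p pics; cat > h.py <<'E'
import numpy as np, cv2
from plant import bot
def cap(n,f):
    c=bot.capture(n); cv2.imwrite('pics/'+f,c['color'][:,:,::-1]); np.savez('pics/'+f[:-4]+'.npz',**c); return c
def ray(c,u,v,z):
    T=np.array(c['camera_from_world']);R=T[:3,:3];t=T[:3,3];o=-R.T@t
    d=R.T@np.linalg.inv(c['K'])@np.array([u,v,1.]); return o+d*(z-o[2])/d[2]
def proj(c,p):
    T=np.array(c['camera_from_world']);q=c['K']@(T[:3,:3]@np.array(p)+T[:3,3]);return q[:2]/q[2]
E
python3 - <<'E'
from h import *
print(bot.get_obs())
for n in ('top','scene'):
    c=cap(n,n+'0.png');T=c['camera_from_world'];print(n,c['K'],T,-T[:3,:3].T@T[:3,3])
E
```

```text
{'time': 0.0, 'joint_positions': array([-1.38402285e+00,  3.42669889e-01,  1.52499983e+00, -7.15054663e-06,
        1.27540379e+00, -1.46007794e-01]), 'dq': array([ 1.10047003e-03, -7.46617235e-04, -1.60746332e-03, -2.45759107e-04,
        3.48058912e-05, -1.45576352e-03]), 'tau': array([ 5.72531353e-04, -4.31241417e+01, -2.44220048e+01,  7.18861562e-02,
        5.58011059e-02, -1.41264632e-04]), 'tool_pos': array([ 171.44302462, -495.7930655 ,  226.07838532]), 'tcp_rot': array([-3.14012656e+00, -2.08683735e-04,  3.32783204e-01]), 'contact_force': array([-0.52533978, -0.35491117,  0.67961488]), 'moment': array([0.01745625, 0.0113478 , 0.04208245]), 'grip_width': 91.69631684195954}
top [[507.59907868   0.         323.8799071 ]
 [  0.         507.59907868 202.96796102]
 [  0.           0.           1.        ]] [[ 4.77979410e-02 -9.98841932e-01 -5.49113469e-03  6.72935872e+01]
 [-8.00875801e-01 -3.50381655e-02 -5.97804549e-01  4.84826349e+02]
 [ 5.96919851e-01  3.29715434e-02 -8.01623084e-01  1.63046721e+03]
 [ 0.00000000e+00  0.00000000e+00  0.00000000e+00  1.00000000e+00]] [-588.18905023   30.444062   1597.22107027]
scene [[396.86010286   0.         320.68300326]
 [  0.         396.86010286 201.91180861]
 [  0.           0.           1.        ]] [[-5.95304618e-01 -8.03471577e-01  6.77032731e-03  4.09993345e+02]
 [-3.96702794e-01  2.86574945e-01 -8.72067483e-01  2.60928914e+02]
 [ 6.98741229e-01 -5.21831607e-01 -4.89338807e-01  1.06057456e+03]
 [ 0.00000000e+00  0.00000000e+00  0.00000000e+00  1.00000000e+00]] [-393.48501353  808.08363932  743.75212389]
```

View pics/top0.png

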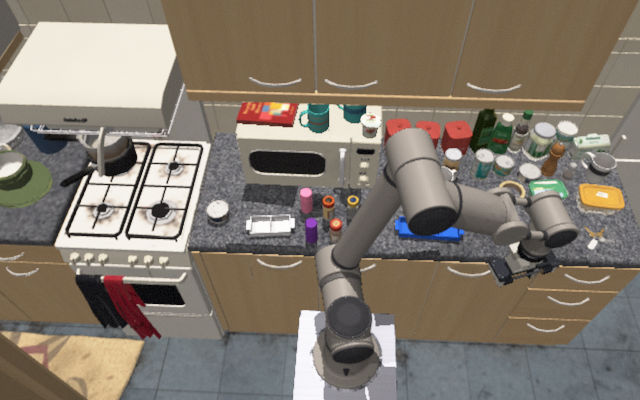

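View pics/scene0.png

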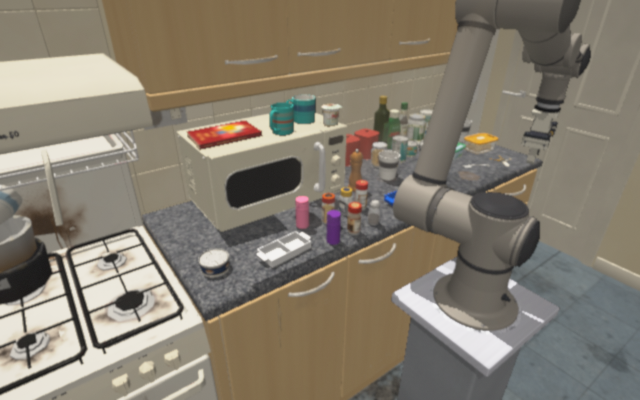

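```bash
python3 - <<'E'
import cv2
a=cv2.imread('pics/top0.png')[100:300,200:460];cv2.imwrite('pics/top0z.png',cv2.resize(a,(780,600),interpolation=cv2.INTER_CUBIC))
E
```

```text
(no output)
```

View pics/top0z.png

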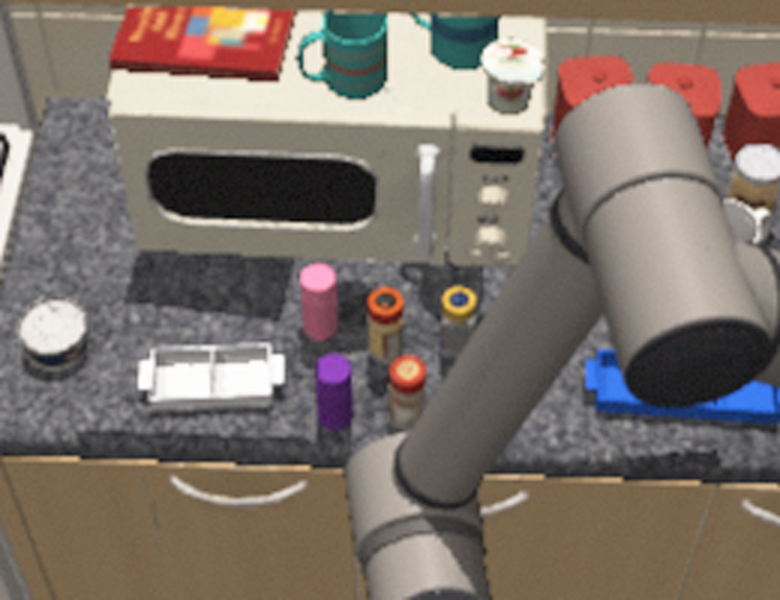

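The top view shows the white caddy at (270,226), the blue at (430,230), purple at (311,231), pink at (306,200), red caps at (328,201) and (336,225), and the yellow cap at (353,201). The arm hides the rest. I'll enlarge the scene view.

```bash
python3 - <<'E'
import cv2
a=cv2.imread('pics/scene0.png')[140:290,240:440];cv2.imwrite('pics/scene0z.png',cv2.resize(a,(800,600),interpolation=cv2.INTER_CUBIC))
E
```

```text
(no output)
```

View pics/scene0z.png

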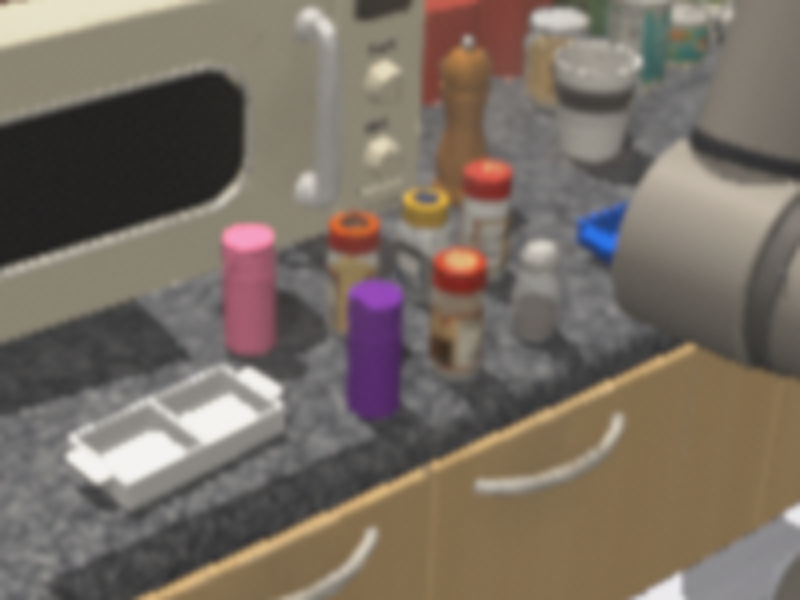

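```bash
cat > see.py <<'E'
from h import *
c=dict(np.load('pics/scene0.npz')); t=dict(np.load('pics/top0.npz'))
Z=lambda u,v:(u/4+240,v/4+140); W=lambda u,v:(u/3+200,v/3+100)
for n,p,z in [('A',(355,222),106),('B',(460,260),106),('C',(487,168),106),('yel',(427,197),96),('salt',(540,248),90),('purple',(376,291),106),('pink',(249,237),106),('mill',(467,45),165)]:
    print(n,ray(c,*Z(*p),z).round(0))
for n,p,z in [('A',(386,300),106),('B',(407,370),106),('yel',(459,300),96),('purple',(334,365),106),('pink',(318,276),106),('wcTL',(150,348),26),('wcBL',(150,408),26),('wcTR',(270,344),26),('wcBR',(270,406),26),('bcTL',(598,352),26),('bcBL',(598,412),26),('micro',(140,250),0),('microR',(525,262),0),('edge',(390,460),0),('lugBL',(588,375),26)]:
    print('top',n,ray(t,*W(*p),z).round(0))
E
python3 see.py
```

```text
A [537.  79. 106.]
B [436.  50. 106.]
C [548. -80. 106.]
yel [551. -12.  96.]
salt [432. -37.  90.]
purple [437. 135. 106.]
pink [568. 167. 106.]
mill [ 673. -160.  165.]
top A [537.  75. 106.]
top B [434.  46. 106.]
top yel [548. -15.  96.]
top purple [437. 133. 106.]
top pink [570. 161. 106.]
top wcTL [508. 372.  26.]
top wcBL [418. 360.  26.]
top wcTR [521. 221.  26.]
top wcBR [428. 213.  26.]
top bcTL [ 527. -193.   26.]
top bcBL [ 437. -189.   26.]
top micro [687. 413.   0.]
top microR [ 688. -105.    0.]
top edge [373.  63.   0.]
top lugBL [ 491. -179.   26.]
```

Call:
carry_out --pt "0 40 -12 -20 -10" --pt "0 85 -24 -40 -20" --pt "0 130 -36 -60 -30" --pt "0 175 -50 -60 -40" --pt "0 220 -62 -60 -50" --pt "0 265 -75 -60 -60" --pt "0 305 -87 -60 -70" --pt "0 328 -94 -60 -71" --pt "0 328 -94 -60 -71" --pt "0 328 -94 -60 -71"

```text
time: 1.35
tool_pos: [450.2, -300.2, 286.0]
tcp_rot: [-3.14, -0.001, 1.571]
contact_force: [-0.5, -0.4, -0.5]
grip_width: 91.9
```

```bash
python3 - <<'E'
from h import *
for n in ('top','scene','wrist'):
    c=cap(n,n+'1.png');T=c['camera_from_world']
print(c['K'],-T[:3,:3].T@T[:3,3],T)
E
```

```text
[[341.69486372   0.         311.15845067]
 [  0.         341.69486372 205.15835393]
 [  0.           0.           1.        ]] [ 449.04613233 -228.73425562  444.73186867] [[ 9.99998639e-01 -1.54929629e-03 -5.67264086e-04 -4.49147618e+02]
 [-1.34054260e-03 -9.63403391e-01  2.68052438e-01 -3.38972854e+02]
 [-9.61796791e-04 -2.68051313e-01 -9.63404156e-01  3.67575904e+02]
 [ 0.00000000e+00  0.00000000e+00  0.00000000e+00  1.00000000e+00]]
```

View pics/wrist1.png

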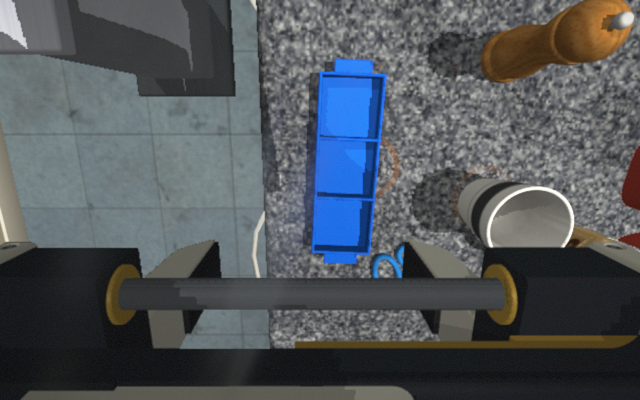

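View pics/top1.png

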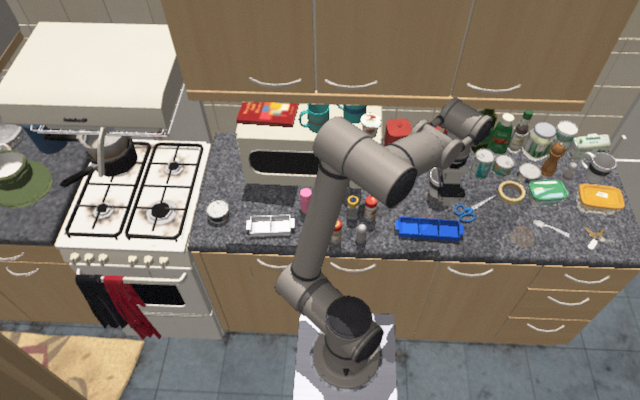

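The wrist view shows the blue caddy upright in the image at (320–385, 72–252) with compartments at about (351,105), (347,168) and (342,225), the mug at (520,215) and the mill at (560,40). In top1 C's cap is at (371,201) and the salt at (361,232). Next I'll measure these.

```bash
python3 - <<'E'
from h import *
w=dict(np.load('pics/wrist1.npz'));t=dict(np.load('pics/top1.npz'))
def rect(c,lo,hi,z,mn):
    hsv=cv2.cvtColor(c['color'],cv2.COLOR_RGB2HSV);m=cv2.inRange(hsv,lo,hi)
    m=cv2.morphologyEx(m,cv2.MORPH_CLOSE,np.ones((3,3)))
    for k in cv2.findContours(m,0,1)[0]:
        if cv2.contourArea(k)>mn:
            P=np.array([ray(c,*p[0],z)[:2] for p in k],np.float32)
            print(z,cv2.minAreaRect(P),cv2.boundingRect(k), P.min(0),P.max(0))
rect(w,(100,150,60),(125,255,255),26,1500)
rect(t,(100,150,60),(125,255,255),26,300)
for n,p in [('TL',(320,72)),('TR',(386,74)),('BL',(312,252)),('BR',(371,254))]: print(n,ray(w,*p,26).round(1))
a=cv2.imread('pics/top1.png')[170:260,240:400];cv2.imwrite('pics/top1z.png',cv2.resize(a,(800,450),interpolation=cv2.INTER_CUBIC))
E
```

```text
26 ((491.535888671875, -299.10235595703125), (252.4666290283203, 78.49981689453125), 87.43712615966797) (311, 59, 76, 205) [ 448.31894 -425.45892] [ 534.9965  -172.83153]
26 ((491.4278259277344, -332.0196533203125), (148.81668090820312, 312.48223876953125), 16.214765548706055) (395, 205, 80, 36) [ 432.92505 -475.592  ] [ 595.27295 -174.7149 ]
TL [ 459.  -186.6   26. ]
TR [ 534.9 -188.9   26. ]
BL [ 449.6 -409.5   26. ]
BR [ 527.8 -412.5   26. ]
```

View pics/top1z.png

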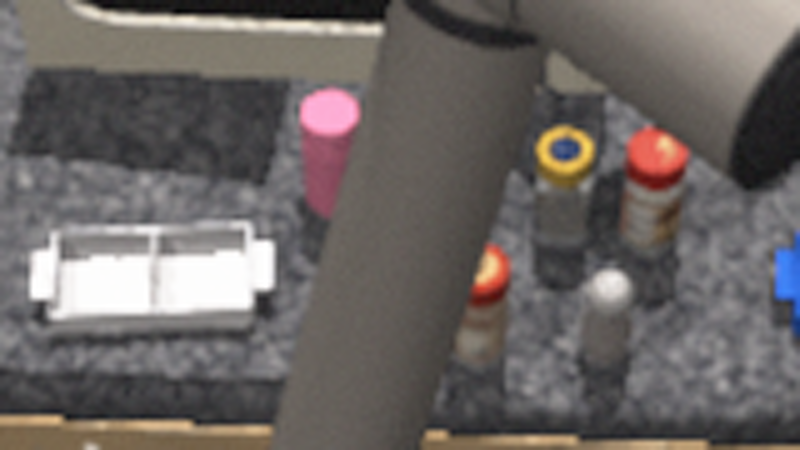

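Call:
carry_out --pt "0 50 -5 0 0" --pt "0 100 -10 0 0" --pt "0 150 -15 0 0" --pt "0 190 -18 0 0" --pt "0 190 -18 0 0" --pt "0 190 -18 0 0"

```text
time: 2.25
tool_pos: [432.1, -111.5, 286.8]
tcp_rot: [3.142, -0.001, 1.57]
contact_force: [0.4, -0.6, 0.5]
grip_width: 92.1
```

```bash
python3 - <<'E'
from h import *
for n in ('wrist','scene'): c=cap(n,n+'2.png')
E
```

```text
(no output)
```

View pics/wrist2.png

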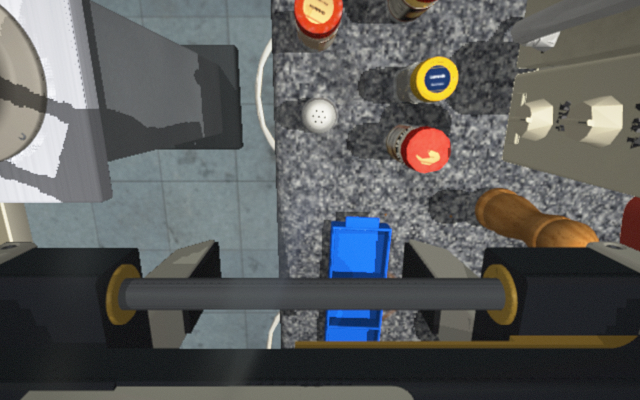

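The wrist view shows the perforated salt top at (319,115), red C at (430,150), the yellow cap at (437,79), red B at (318,12), and part of A at (412,5). The salt shaker is the only thing with a perforated top.

```bash
python3 - <<'E'
from h import *
w=dict(np.load('pics/wrist2.npz'))
for n,p,z in [('salt',(319,113),88),('C',(429,150),106),('C2',(430,149),106),('yel',(437,78),96),('B',(320,10),106),('wallx microwave top?',(515,60),220)]:
    print(n,ray(w,*p,z).round(1))
hsv=cv2.cvtColor(w['color'],cv2.COLOR_RGB2HSV)
for n,lo,hi,z in [('red',(0,150,110),(9,255,255),106),('yel',(20,150,120),(35,255,255),96),('salt',(0,0,150),(179,40,255),90)]:
    m=cv2.morphologyEx(cv2.inRange(hsv,lo,hi),cv2.MORPH_CLOSE,np.ones((9,9)))
    for k in cv2.findContours(m,0,1)[0]:
        if cv2.contourArea(k)>500 and 290<k[:,0,0].mean()<480 and k[:,0,1].mean()<200:
            (u,v),r=cv2.minEnclosingCircle(k); print(n,u,v,r,ray(w,u,v,z).round(1),'depth',w['depth'][int(v),int(u)])
print(w['depth'][115,319],w['depth'][60,515],ray(w,515,60,0))
E
```

```text
salt [439.1 -42.7  88. ]
C [547.3 -78.  106. ]
C2 [548.2 -77.  106. ]
yel [552.2 -10.3  96. ]
B [439.2  45.9 106. ]
wallx microwave top? [555.9 -10.4 220. ]
red 426.1653747558594 148.10671997070312 24.231050491333008 [544.4 -76.1 106. ] depth 335.34778
red 318.5 9.983870506286621 25.532974243164062 [437.9  45.9 106. ] depth 301.52997
yel 436.5 78.5 23.162569046020508 [551.8 -10.8  96. ] depth 327.69656
salt 472.5 150.0 47.76253128051758 [597.7 -79.9  90. ] depth 441.7016
salt 325.5 94.0 50.11247253417969 [445.4 -24.5  90. ] depth 421.39822
salt 377.9053955078125 39.797298431396484 31.172624588012695 [494.8  24.5  90. ] depth 406.10867
343.0133 413.5599 [677.85299935  17.94552862   0.        ]
```

Call:
carry_out --pt "0 40 3 0 0" --pt "0 71 5 30 0" --pt "0 71 5 80 0" --pt "0 71 5 130 0" --pt "0 71 5 180 0" --pt "0 71 5 220 0" --pt "0 71 5 252 0" --pt "0 71 5 252 0" --pt "0 71 5 252 0"

```text
time: 3.48
tool_pos: [438.0, -41.4, 35.4]
tcp_rot: [3.141, -0.001, 1.568]
contact_force: [-0.1, 0.3, 0.6]
grip_width: 92.0
```

```bash
python3 - <<'E'
from h import *
for n in ('wrist','scene'): c=cap(n,n+'3.png')
E
```

```text
(no output)
```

View pics/wrist3.png

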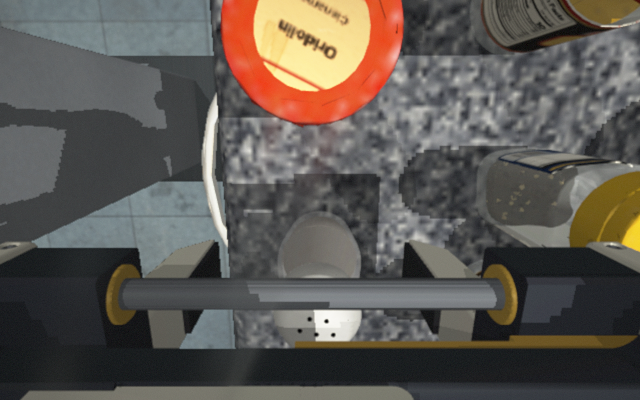

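View pics/scene3.png

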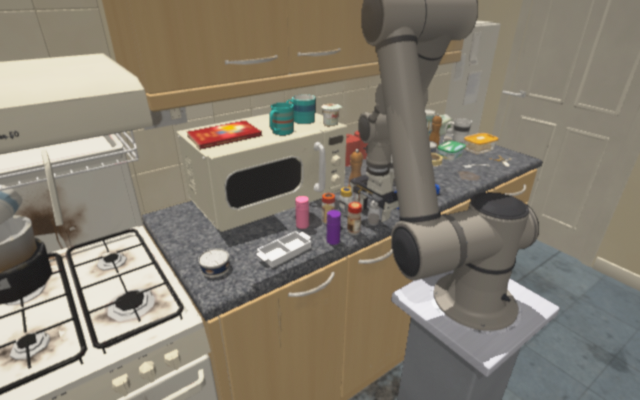

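The shaker (column 319) sits centred between the fingers (220–405), so I'll close.

Call:
carry_out --pt "1 0 0 0 0" --pt "1 0 0 0 0" --pt "1 0 0 0 0" --pt "1 0 0 0 0" --pt "1 0 0 0 0" --pt "1 0 0 0 0"

```text
time: 4.32
tool_pos: [438.5, -41.2, 35.9]
tcp_rot: [3.139, -0.0, 1.568]
contact_force: [-0.0, 0.5, -1.1]
grip_width: 38.7
```

```bash
python3 - <<'E'
from h import *
print(bot.get_obs()['grip_width'])
for n in ('wrist','scene'): c=cap(n,n+'4.png')
a=cv2.imread('pics/scene4.png')[150:250,300:440];cv2.imwrite('pics/scene4z.png',cv2.resize(a,(770,550),interpolation=cv2.INTER_CUBIC))
E
```

```text
38.65382047810898
```

View pics/wrist4.png

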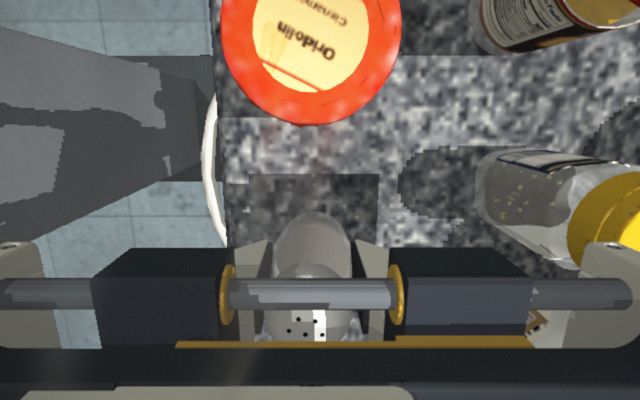

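View pics/scene4z.png

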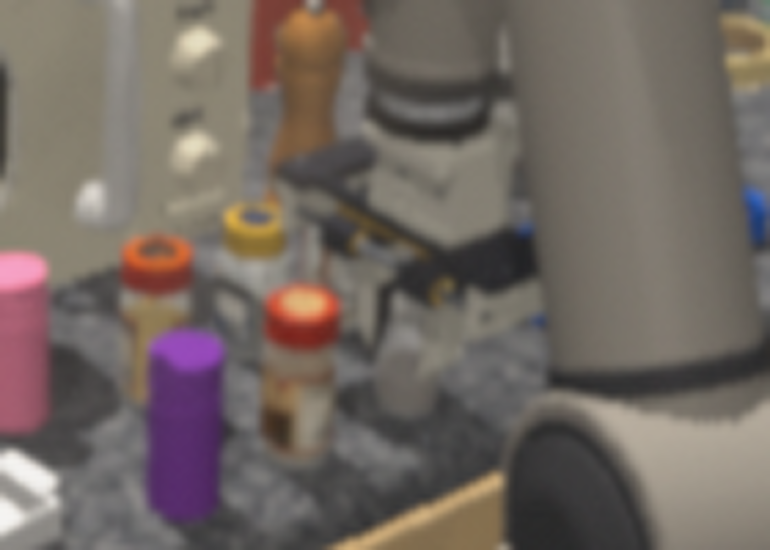

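The shaker's top at (312,325) is upright and within about 3 mm of the finger centre line. The width reads 38.7 mm, narrower than the stated 44, so I'll lift a little and check the grip.

Call:
carry_out --pt "1 0 0 -5 0" --pt "1 0 0 -15 0" --pt "1 0 0 -25 0" --pt "1 0 0 -25 0"

```text
time: 4.92
tool_pos: [439.0, -41.4, 61.9]
tcp_rot: [3.137, 0.0, 1.568]
contact_force: [-0.1, 0.2, -1.6]
grip_width: 38.6
```

```bash
python3 - <<'E'
from h import *
print(bot.get_obs()['grip_width'])
c=cap('wrist','wrist5.png');c=cap('scene','scene5.png')
a=cv2.imread('pics/scene5.png')[150:250,300:440];a=cv2.resize(a,(770,550),interpolation=cv2.INTER_CUBIC)
cv2.imwrite('pics/scene5z.png',a)
E
```

```text
38.59099746958404
```

View pics/wrist5.png

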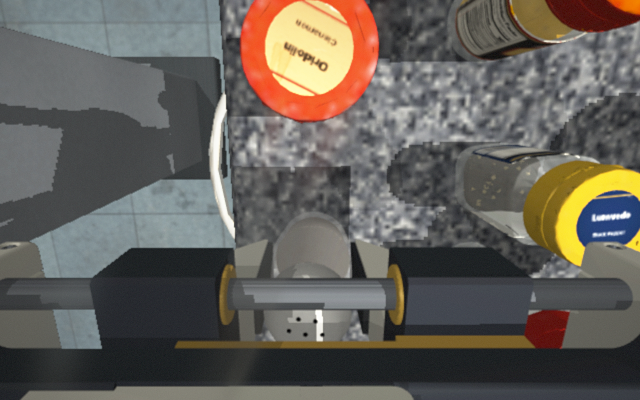

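View pics/scene5z.png

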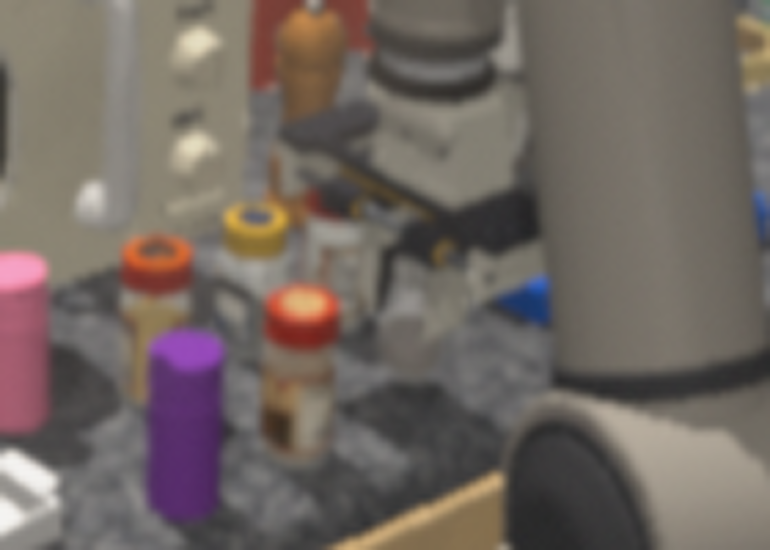

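Held upright (the foot has left the table). Lift higher and carry to the far blue compartment at (489,-373).

Call:
carry_out --pt "1 0 0 -50 0" --pt "1 0 0 -100 0" --pt "1 -40 8 -128 0" --pt "1 -90 15 -128 0" --pt "1 -140 22 -128 0" --pt "1 -190 30 -128 0" --pt "1 -240 38 -128 0" --pt "1 -290 45 -128 0" --pt "1 -332 50 -128 0" --pt "1 -332 50 -128 0"

```text
time: 6.28
tool_pos: [486.5, -375.9, 187.7]
tcp_rot: [3.14, -0.001, 1.565]
contact_force: [0.2, 0.3, -1.0]
grip_width: 38.5
```

```bash
python3 - <<'E'
from h import *
print(bot.get_obs()['tool_pos'],bot.get_obs()['grip_width'])
c=cap('wrist','wrist6.png');t=cap('top','top6.png')
a=cv2.imread('pics/top6.png')[160:260,240:480];cv2.imwrite('pics/top6z.png',cv2.resize(a,(792,330),interpolation=cv2.INTER_CUBIC))
E
```

```text
[ 486.50223368 -375.87757451  187.66850549] 38.47690822242685
```

View pics/wrist6.png

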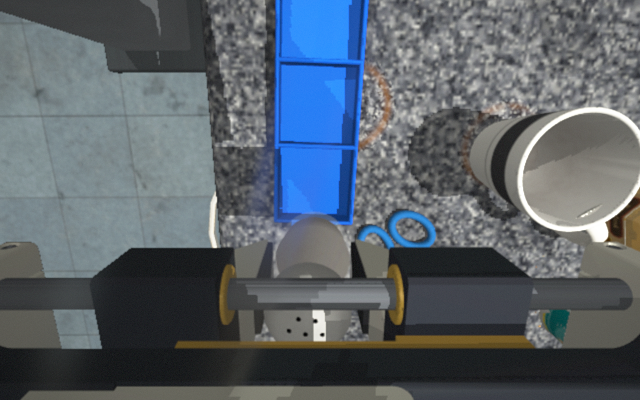

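View pics/top6z.png

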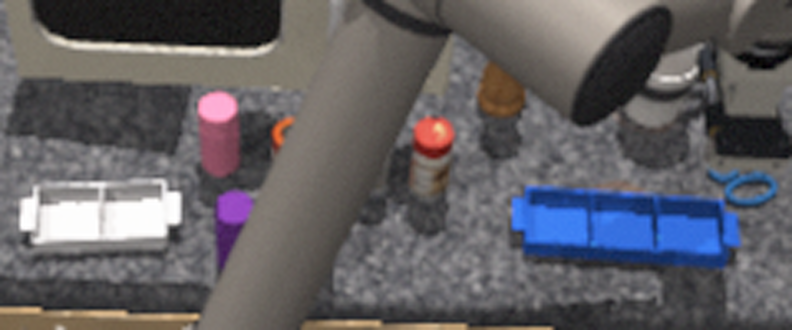

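```bash
python3 - <<'E'
from h import *
w=dict(np.load('pics/wrist6.npz'));t=dict(np.load('pics/top6.npz'))
for p in [(277,147),(357,147),(275,222),(354,223),(279,62),(364,62)]: print(ray(w,*p,26).round(1))
for p in [(528,188),(725,198),(733,268),(527,252)]: print('top',ray(t,p[0]/3.3+240,p[1]/3.3+160,26).round(1))
print(ray(w,312,318,245).round(1), proj(w,[488.5,-373,4]))
E
```

```text
[ 454.2 -337.    26. ]
[ 528.5 -337.5   26. ]
[ 449.8 -410.3   26. ]
[ 527.7 -411.9   26. ]
[ 458.4 -263.7   26. ]
[ 532.5 -264.2   26. ]
top [ 528.4 -195.5   26. ]
top [ 524.3 -419.    26. ]
top [ 429.9 -417.3   26. ]
top [ 441.  -190.8   26. ]
[ 485.6 -371.8  245. ] [313.89253723 180.14594942]
```

Call:
carry_out --pt "1 2 3 30 0" --pt "1 2 3 70 0" --pt "1 2 3 105 0" --pt "1 2 3 130 0" --pt "1 2 3 142 0" --pt "1 2 3 147 0" --pt "1 2 3 147 0" --pt "1 2 3 147 0"

```text
time: 7.38
tool_pos: [490.4, -371.0, 42.3]
tcp_rot: [3.139, -0.001, 1.568]
contact_force: [-0.0, -0.2, -0.8]
grip_width: 38.4
```

Call:
carry_out --pt "1 -1 0 2 0" --pt "1 -1 0 2 0" --pt "1 -1 0 2 0"

```text
time: 7.75
tool_pos: [490.4, -372.0, 40.4]
tcp_rot: [3.139, -0.001, 1.567]
contact_force: [-0.2, 0.2, -1.3]
grip_width: 38.8
```

```bash
python3 - <<'E'
from h import *
c=cap('wrist','wrist7.png');t=cap('top','top7.png')
a=cv2.imread('pics/top7.png')[180:260,380:480];cv2.imwrite('pics/top7z.png',cv2.resize(a,(700,560),interpolation=cv2.INTER_CUBIC))
E
```

```text
(no output)
```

View pics/wrist7.png

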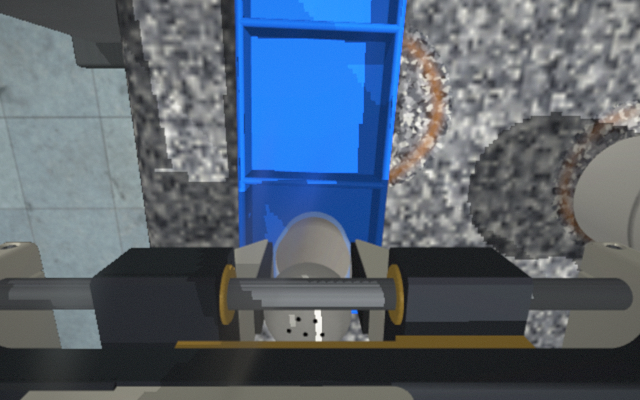

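View pics/top7z.png

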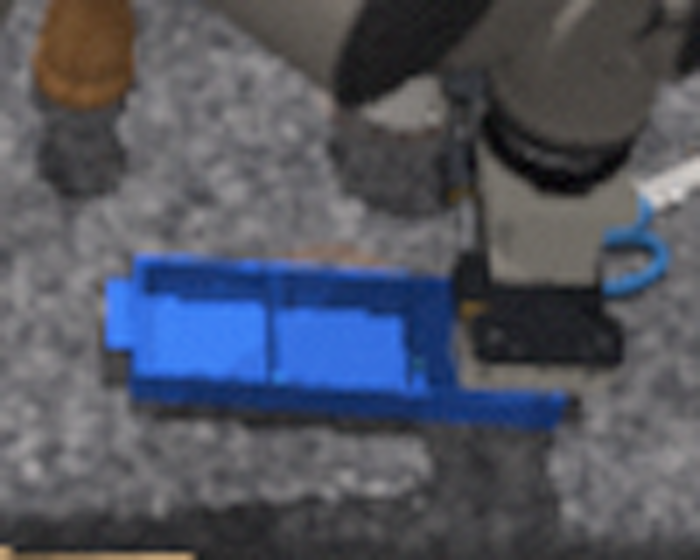

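The shaker is inside the far compartment, upright. Touch down and release.

Call:
carry_out --pt "1 0 0 1 0" --pt "1 0 0 1 0" --pt "0.4 0 0 1 0" --pt "0.3 0 0 1 0" --pt "0.3 0 0 1 0" --pt "0.2 0 0 1 0" --pt "0.2 0 0 -20 0" --pt "0.1 0 0 -60 0" --pt "0 0 0 -110 0" --pt "0 0 0 -160 0"

```text
time: 9.1
tool_pos: [489.8, -371.9, 201.7]
tcp_rot: [3.139, -0.001, 1.568]
contact_force: [-0.0, -1.4, -0.8]
grip_width: 91.2
```

```bash
python3 - <<'E'
from h import *
t=cap('top','top8.png')
a=cv2.imread('pics/top8.png')[180:260,380:480];cv2.imwrite('pics/top8z.png',cv2.resize(a,(700,560),interpolation=cv2.INTER_CUBIC))
E
```

```text
(no output)
```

View pics/top8z.png

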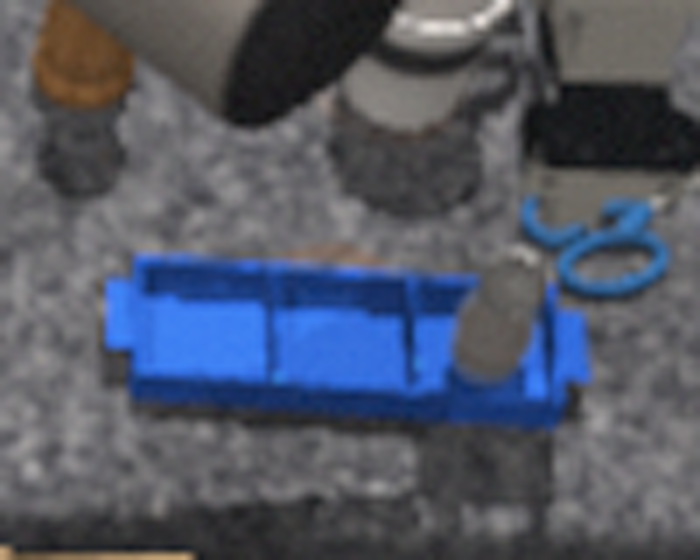

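The salt is standing in the far compartment. Before C, I'll check the clearance to the microwave handle using depth.

```bash
python3 - <<'E'
from h import *
for f in ('wrist2','top0','top6'):
    c=dict(np.load(f'pics/{f}.npz'));d=c['depth'];v,u=np.mgrid[:400,:640]
    K=c['K'];P=np.stack([(u-K[0,2])/K[0,0]*d,(v-K[1,2])/K[1,1]*d,d],-1).reshape(-1,3)
    T=c['camera_from_world'];P=(P-T[:3,3])@T[:3,:3]
    P=P[(d.ravel()>0)]
    for y0 in range(-120,120,30):
        q=P[(P[:,1]>y0)&(P[:,1]<y0+30)&(P[:,2]>60)&(P[:,2]<260)&(P[:,0]>590)&(P[:,0]<720)]
        if len(q)>5: i=q[:,0].argsort()[len(q)//50]; print(f,y0,len(q),q[i].round(0),np.percentile(q[:,0],[2,50]).round(0))
E
```

```text
wrist2 -120 1571 [668. -98. 115.] [668. 669.]
wrist2 -90 4018 [649. -62.  90.] [649. 669.]
wrist2 -60 4435 [644. -50.  94.] [644. 660.]
wrist2 -30 3722 [668. -14. 179.] [668. 670.]
wrist2 0 5432 [626.  28. 147.] [626. 669.]
wrist2 30 1326 [625.  38. 141.] [625. 626.]
wrist2 60 37 [668.  60.  69.] [668. 669.]
top0 -120 116 [662. -94.  96.] [662. 668.]
top0 -90 283 [649. -63. 157.] [650. 669.]
top0 -60 308 [643. -49.  69.] [643. 664.]
top0 -30 291 [662. -26. 229.] [662. 670.]
top0 0 290 [624.  29. 130.] [624. 669.]
top0 30 301 [623.  37. 183.] [623. 665.]
top0 60 273 [663.  75. 146.] [663. 670.]
top0 90 289 [666. 112. 235.] [666. 674.]
top6 -120 32 [661. -92.  73.] [662. 668.]
top6 -90 7 [665. -84.  68.] [665. 668.]
top6 0 68 [624.  27. 215.] [625. 663.]
top6 30 236 [625.  34. 214.] [625. 668.]
top6 60 272 [664.  63.  79.] [664. 670.]
top6 90 293 [664.  98. 113.] [665. 675.]
```

Microwave knobs (x≈643) and the handle (x≈623, y 20–45) limit the gripper body near C and yellow. So the blue kit gets B and A, and C is left for the white caddy. I'll refine B first.

```bash
python3 - <<'E'
from h import *
for f in ('wrist4','wrist5'):
    w=dict(np.load(f'pics/{f}.npz'));hsv=cv2.cvtColor(w['color'],cv2.COLOR_RGB2HSV)
    m=cv2.morphologyEx(cv2.inRange(hsv,(0,150,110),(12,255,255)),cv2.MORPH_CLOSE,np.ones((9,9)))
    for k in cv2.findContours(m,0,1)[0]:
        if cv2.contourArea(k)>3000:(u,v),r=cv2.minEnclosingCircle(k);print(f,u,v,r,ray(w,u,v,106).round(1))
E
```

```text
wrist4 310.5 32.44444274902344 94.25980377197266 [437.3  48.3 106. ]
wrist5 309.5 47.74590301513672 74.73912048339844 [437.5  49.  106. ]
```

Call:
carry_out --pt "0 50 -6 0 0" --pt "0 100 -12 0 0" --pt "0 150 -18 0 0" --pt "0 200 -25 0 0" --pt "0 250 -31 0 0" --pt "0 300 -37 0 0" --pt "0 330 -45 0 0" --pt "0 330 -50 0 0" --pt "0 330 -50 0 0"

```text
time: 10.28
tool_pos: [443.0, -44.4, 206.6]
tcp_rot: [3.13, 0.008, 1.568]
contact_force: [-0.9, -0.7, -0.3]
grip_width: 91.5
```

```bash
python3 - <<'E'
from h import *
for n in ('wrist','scene'): c=cap(n,n+'9.png')
E
```

```text
(no output)
```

View pics/wrist9.png

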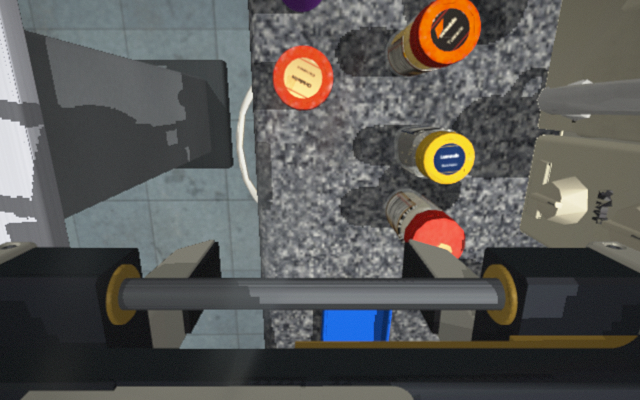

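```bash
python3 - <<'E'
from h import *
w=dict(np.load('pics/wrist9.npz'))
a=cv2.imread('pics/wrist9.png')[0:265,260:520];cv2.imwrite('pics/w9z.png',cv2.resize(a,(588,600),interpolation=cv2.INTER_CUBIC))
print(ray(w,447,31,106),ray(w,303,76,106),ray(w,446,157,96))
for p in [(447,15),(303,58),(430,235)]: print(w['color'][p[1]-12 if p[0]==447 else p[1]-5,p[0]])
E
```

```text
[537.12777719  78.65601175 106.        ] [437.60594673  49.87697141 106.        ] [549.68540906  -9.66661003  96.        ]
[223  93   0]
[229  77  34]
[243  98  76]
```

View pics/w9z.png

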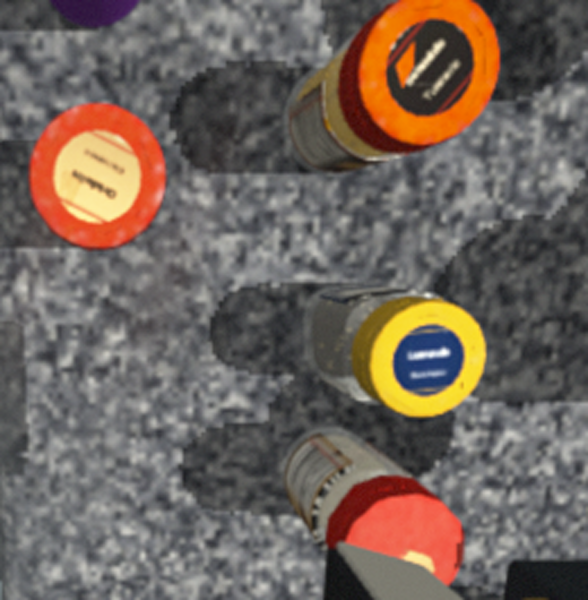

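Candidates for red: A (447,31) with a dark disc, B (303,77) and C (435,230). All three have red-sided caps and fit the description. Purple (300,5) and pink do not. Now grasping B.

Call:
carry_out --pt "0 45 -3 0 0" --pt "0 88 -5 0 0" --pt "0 93 -5 20 0" --pt "0 93 -5 60 0" --pt "0 93 -5 100 0" --pt "0 93 -5 135 0" --pt "0 93 -5 160 0" --pt "0 93 -5 160 0" --pt "0 93 -5 160 0"

```text
time: 11.5
tool_pos: [441.4, 46.4, 46.4]
tcp_rot: [3.129, 0.008, 1.565]
contact_force: [0.6, 0.6, 1.0]
grip_width: 91.8
```

```bash
python3 - <<'E'
from h import *
for n in ('wrist',): c=cap(n,n+'10.png')
E
```

```text
(no output)
```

View pics/wrist10.png

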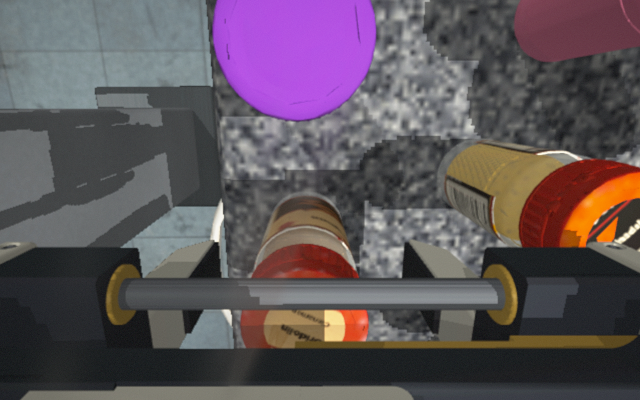

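B's column is 305 against a finger centre of 312, so I'll shift by about 3 mm and close.

Call:
carry_out --pt "0 2 -3 0 0" --pt "0 2 -3 0 0" --pt "1 2 -3 0 0" --pt "1 2 -3 0 0" --pt "1 2 -3 0 0" --pt "1 2 -3 0 0" --pt "1 2 -3 0 0" --pt "1 2 -3 0 0"

```text
time: 12.55
tool_pos: [438.4, 48.5, 46.7]
tcp_rot: [3.128, 0.008, 1.566]
contact_force: [-0.4, 0.2, 1.0]
grip_width: 44.2
```

Call:
carry_out --pt "1 0 0 -5 0" --pt "1 0 0 -20 0" --pt "1 0 0 -60 0" --pt "1 0 0 -110 0" --pt "1 0 0 -140 0" --pt "1 0 0 -140 0"

```text
time: 13.3
tool_pos: [437.8, 49.6, 188.8]
tcp_rot: [3.123, 0.008, 1.566]
contact_force: [0.1, 0.3, -1.3]
grip_width: 43.8
```

```bash
python3 - <<'E'
from h import *
for n in ('wrist','scene'): c=cap(n,n+'11.png')
E
```

```text
(no output)
```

View pics/scene11.png

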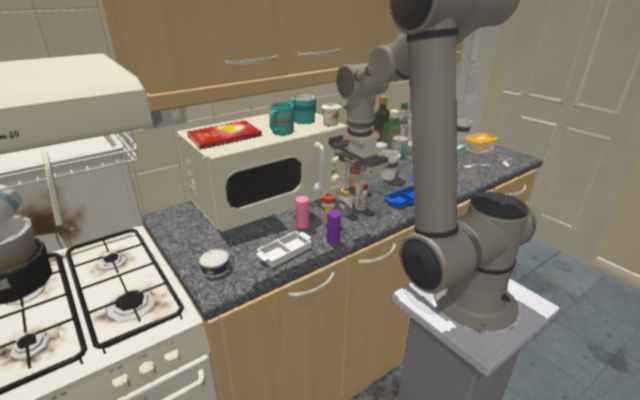

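Call:
carry_out --pt "1 -45 7 0 0" --pt "1 -95 15 0 0" --pt "1 -145 23 0 0" --pt "1 -195 31 0 0" --pt "1 -245 39 0 0" --pt "1 -295 47 0 0" --pt "1 -340 55 0 0" --pt "1 -348 56 0 0" --pt "1 -348 56 0 0" --pt "1 -348 56 0 0"

```text
time: 14.65
tool_pos: [490.0, -297.1, 188.9]
tcp_rot: [3.13, 0.007, 1.567]
contact_force: [0.1, 0.7, -1.9]
grip_width: 43.7
```

```bash
python3 - <<'E'
from h import *
for n in ('wrist','scene'): c=cap(n,n+'12.png')
E
```

```text
(no output)
```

View pics/wrist12.png

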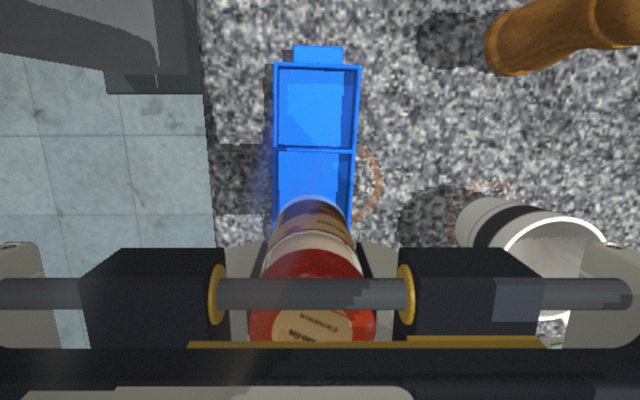

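Call:
carry_out --pt "1 -2 1 40 0" --pt "1 -2 1 80 0" --pt "1 -2 1 110 0" --pt "1 -2 1 125 0" --pt "1 -2 1 133 0" --pt "1 -2 1 137 0" --pt "1 -2 1 137 0" --pt "1 -2 1 137 0"

```text
time: 15.75
tool_pos: [493.4, -300.6, 53.3]
tcp_rot: [3.128, 0.008, 1.567]
contact_force: [0.7, -0.9, -1.5]
grip_width: 43.9
```

```bash
python3 - <<'E'
from h import *
for n in ('wrist','top'): c=cap(n,n+'13.png')
a=cv2.imread('pics/top13.png')[180:260,380:480];cv2.imwrite('pics/top13z.png',cv2.resize(a,(700,560),interpolation=cv2.INTER_CUBIC))
E
```

```text
(no output)
```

View pics/wrist13.png

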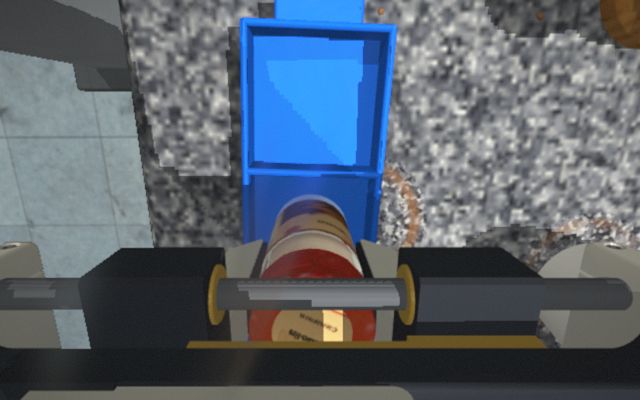

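View pics/top13z.png

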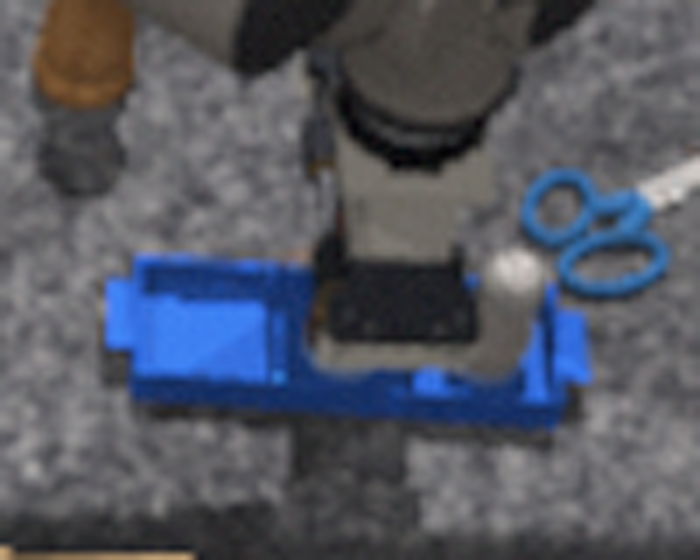

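B is in the middle compartment and the salt stands clear. About 2 mm remains, so I'll lower and release.

Call:
carry_out --pt "1 0 0 3 0" --pt "1 0 0 3 0" --pt "1 0 0 3 0" --pt "0.4 0 0 3 0" --pt "0.3 0 0 3 0" --pt "0.2 0 0 3 0" --pt "0.1 0 0 -15 0" --pt "0 0 0 -60 0" --pt "0 0 0 -110 0" --pt "0 0 0 -150 0"

```text
time: 17.1
tool_pos: [491.4, -299.4, 205.1]
tcp_rot: [3.128, 0.009, 1.567]
contact_force: [-0.1, -0.3, -0.8]
grip_width: 92.0
```

Call:
carry_out --pt "0 0 0 -20 -10" --pt "0 0 0 -40 -20" --pt "0 40 0 -50 -30" --pt "0 90 0 -50 -40" --pt "0 140 0 -50 -50" --pt "0 190 0 -50 -60" --pt "0 240 0 -50 -70" --pt "0 280 0 -50 -80" --pt "0 310 0 -50 -90" --pt "0 310 0 -50 -90"

```text
time: 18.35
tool_pos: [491.6, 12.7, 252.3]
tcp_rot: [-3.133, 0.014, 3.141]
contact_force: [0.9, 0.4, 0.3]
grip_width: 91.5
```

```bash
python3 - <<'E'
from h import *
for n in ('wrist','top'): c=cap(n,n+'14.png')
print(bot.get_obs()['tool_pos'],bot.get_obs()['tcp_rot'],bot.get_obs()['joint_positions'])
a=cv2.imread('pics/top14.png')[160:260,240:480];cv2.imwrite('pics/top14z.png',cv2.resize(a,(792,330),interpolation=cv2.INTER_CUBIC))
E
```

```text
[491.8407994   10.75082354 252.24376443] [-3.13227322  0.01379524  3.13627301] [-0.12913808  0.25321982  1.57800511 -0.00783954  1.29553525 -1.69247564]
```

View pics/wrist14.png

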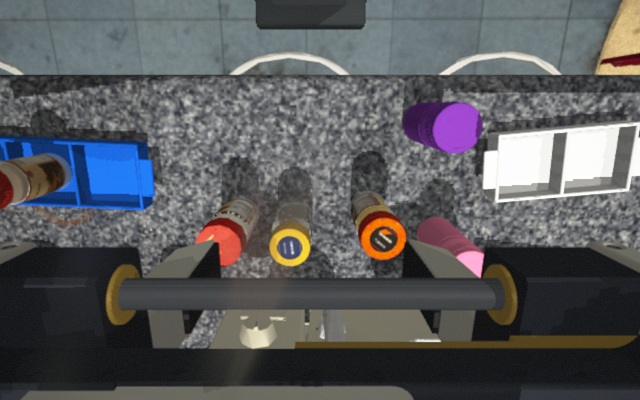

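View pics/top14z.png

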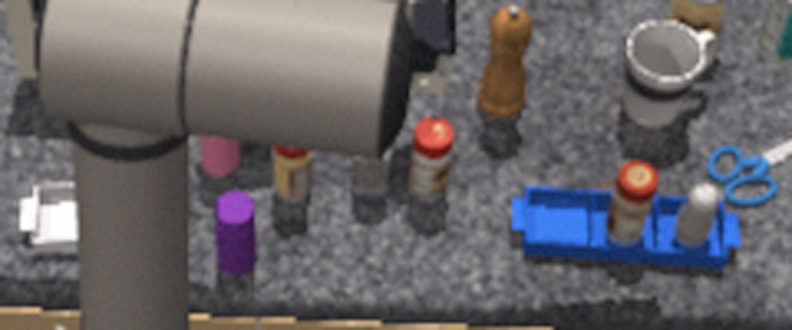

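Blue now holds B (middle) and the salt (right), both upright. The wrist view shows C at (222,245), yellow at (291,247), A at (381,238), pink at (465,258), purple at (450,127) and the white caddy at (487–640,125–200). Measure them.

```bash
python3 - <<'E'
from h import *
w=dict(np.load('pics/wrist14.npz'))
hsv=cv2.cvtColor(w['color'],cv2.COLOR_RGB2HSV)
for n,p,z in [('A',(384,238),106),('yel',(291,247),96),('C',(219,244),106),('pink',(470,258),106),('wcTL',(494,136),26),('wcBL',(499,200),26),('div',(560,195),26)]: print(n,ray(w,*p,z).round(1))
m=cv2.inRange(hsv,(0,150,110),(13,255,255));m=cv2.morphologyEx(m,cv2.MORPH_CLOSE,np.ones((9,9)))
for k in cv2.findContours(m,0,1)[0]:
    if cv2.contourArea(k)>300:(u,v),r=cv2.minEnclosingCircle(k);print(u,v,r,ray(w,u,v,106).round(1))
E
```

```text
A [537.9  80.1 106. ]
yel [551.7  -9.3  96. ]
C [544.4 -77.8 106. ]
pink [558.5 164.3 106. ]
wcTL [449.5 211.4  26. ]
wcBL [522.6 228.   26. ]
div [516.6 297.1  26. ]
220.6724853515625 241.39923095703125 24.71222496032715 [541.7 -76.  106. ]
382.2550048828125 235.2949981689453 24.44968032836914 [535.2  78.3 106. ]
```

Call:
carry_out --pt "0.2 -22 34 0 0" --pt "0.2 -45 67 0 0" --pt "0.2 -45 67 20 0" --pt "0.2 -45 67 55 0" --pt "0.2 -45 67 85 0" --pt "0.2 -45 67 100 0" --pt "0.2 -45 67 100 0" --pt "0.2 -45 67 100 0"

```text
time: 19.45
tool_pos: [539.4, 76.2, 153.5]
tcp_rot: [-3.132, 0.016, 3.135]
contact_force: [0.7, 0.3, 0.1]
grip_width: 73.5
```

```bash
python3 - <<'E'
from h import *
for n in ('wrist','scene'): c=cap(n,n+'15.png')
E
```

```text
(no output)
```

View pics/wrist15.png

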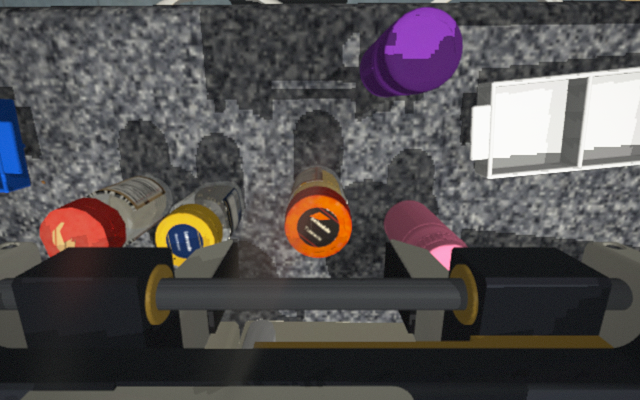

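View pics/scene15.png

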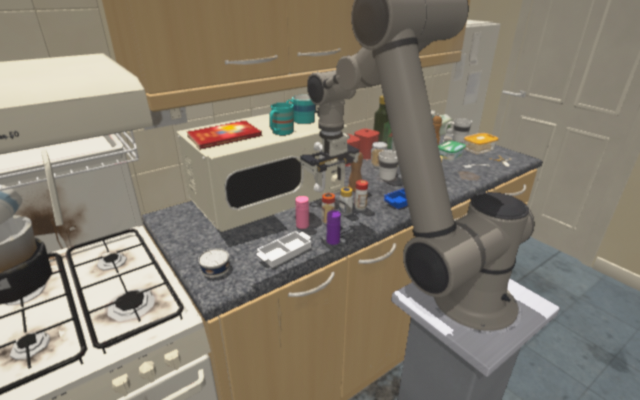

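```bash
python3 - <<'E'
from h import *
w=dict(np.load('pics/wrist15.npz'))
for n,p,z in [('A',(321,229),106),('yel',(189,236),96),('C',(75,235),106),('wc in TL',(488,84),26),('wcBL',(489,178),26),('divB',(579,169),26),('divT',(570,78),26)]: print(n,ray(w,*p,z).round(1))
print(proj(w,[539.4,76.2,100]))
E
```

```text
A [540.   81.5 106. ]
yel [548.5  -7.5  96. ]
C [543.5 -77.4 106. ]
wc in TL [449.6 213.6  26. ]
wcBL [524.7 224.9  26. ]
divB [517.4 298.7  26. ]
divT [445.7 276.5  26. ]
[312.72763187 224.89784444]
```

A is at (321,229), about 3 mm to +y of the tool. Correct, descend and close.

Call:
carry_out --pt "0.2 1 3 20 0" --pt "0.2 1 3 55 0" --pt "0.2 1 3 85 0" --pt "0.2 1 3 101 0" --pt "0.2 1 3 101 0" --pt "0.2 1 3 101 0" --pt "0.2 1 3 101 0"

```text
time: 20.42
tool_pos: [540.8, 78.5, 53.7]
tcp_rot: [-3.132, 0.018, 3.136]
contact_force: [-0.4, -1.2, -0.6]
grip_width: 73.5
```

Call:
carry_out --pt "1 0 0 0 0" --pt "1 0 0 0 0" --pt "1 0 0 0 0" --pt "1 0 0 0 0" --pt "1 0 0 0 0"

```text
time: 21.05
tool_pos: [540.8, 78.7, 53.8]
tcp_rot: [-3.133, 0.019, 3.136]
contact_force: [-0.2, 0.4, 1.8]
grip_width: 43.8
```

```bash
python3 - <<'E'
from h import *
for n in ('wrist',): c=cap(n,n+'16.png')
E
```

```text
(no output)
```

View pics/wrist16.png

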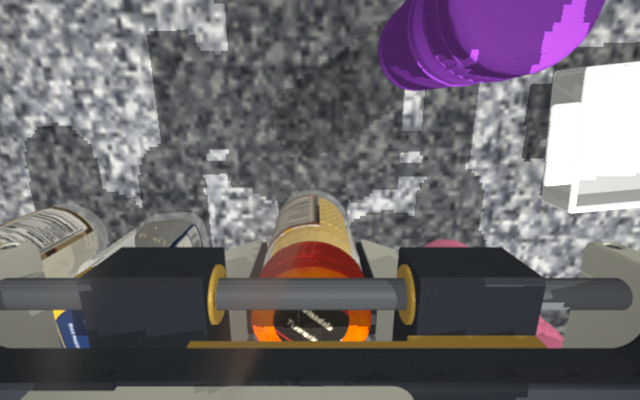

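A is gripped. Lift, then carry to the near blue compartment, turning back.

Call:
carry_out --pt "1 0 0 -5 0" --pt "1 0 0 -25 0" --pt "1 0 0 -70 0" --pt "1 10 0 -115 0" --pt "1 15 0 -150 0" --pt "1 20 0 -150 0" --pt "1 20 0 -150 0" --pt "1 20 0 -150 0"

```text
time: 22.1
tool_pos: [517.4, 80.1, 201.9]
tcp_rot: [-3.132, 0.016, 3.136]
contact_force: [0.3, 0.1, -1.9]
grip_width: 44.5
```

Call:
carry_out --pt "1 5 -35 0 10" --pt "1 10 -75 0 20" --pt "1 14 -115 0 30" --pt "1 18 -155 0 40" --pt "1 22 -195 0 50" --pt "1 25 -235 0 60" --pt "1 27 -270 0 70" --pt "1 27 -295 0 80" --pt "1 27 -303 0 90" --pt "1 27 -303 0 90"

```text
time: 23.35
tool_pos: [488.2, -223.2, 203.0]
tcp_rot: [3.128, 0.008, 1.565]
contact_force: [-1.2, -0.5, -1.5]
grip_width: 44.0
```

Call:
carry_out --pt "1 0 0 0 0"

```text
time: 23.48
tool_pos: [488.1, -222.7, 202.3]
tcp_rot: [3.129, 0.007, 1.569]
contact_force: [0.5, -0.4, -1.3]
grip_width: 44.1
```

```bash
python3 - <<'E'
from h import *
for n in ('wrist','top'): c=cap(n,n+'17.png')
print(bot.get_obs())
a=cv2.imread('pics/top17.png')[160:260,240:480];cv2.imwrite('pics/top17z.png',cv2.resize(a,(792,330),interpolation=cv2.INTER_CUBIC))
E
```

```text
{'time': 23.575, 'joint_positions': array([-5.71221392e-01,  3.74955621e-01,  1.54449495e+00,  7.23060068e-04,
        1.20721658e+00, -5.68743307e-01]), 'dq': array([ 0.00018383, -0.00345737, -0.00536741,  0.00056981, -0.00017733,
        0.01063789]), 'tau': array([-1.91667248e-01, -4.46312034e+01, -2.42304343e+01,  3.79156123e-02,
       -1.44222222e-02, -3.82345647e-02]), 'tool_pos': array([ 488.12880131, -222.64330384,  202.49942482]), 'tcp_rot': array([3.12865058, 0.00746562, 1.56801784]), 'contact_force': array([ 0.37172192, -0.91786727, -1.03399324]), 'moment': array([-0.01321211, -0.05700152,  0.01012688]), 'grip_width': 44.38473583162887}
```

View pics/wrist17.png

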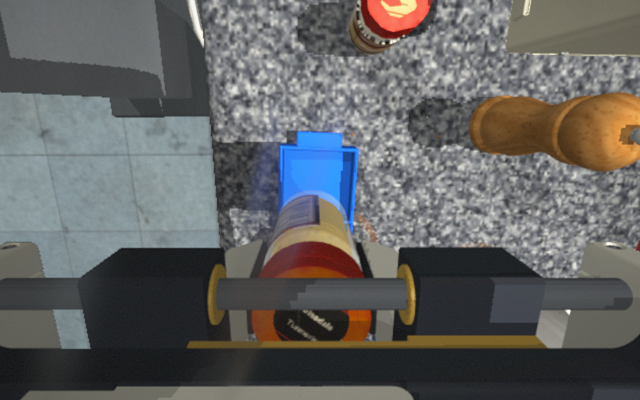

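View pics/top17z.png

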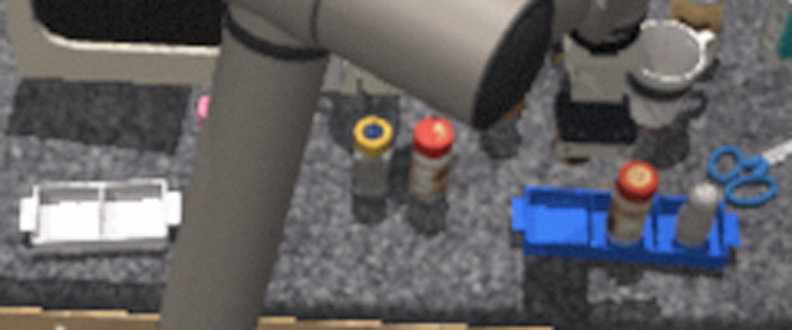

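Call:
carry_out --pt "1 -2 4 40 0" --pt "1 -2 4 80 0" --pt "1 -2 4 115 0" --pt "1 -2 4 132 0" --pt "1 -2 4 140 0" --pt "1 -2 4 144 0" --pt "1 -2 4 144 0" --pt "1 -2 4 144 0"

```text
time: 24.58
tool_pos: [494.4, -226.0, 59.3]
tcp_rot: [3.127, 0.008, 1.568]
contact_force: [-0.0, 0.2, -1.2]
grip_width: 44.3
```

```bash
python3 - <<'E'
from h import *
for n in ('wrist','top'): c=cap(n,n+'18.png')
a=cv2.imread('pics/top18.png')[180:260,380:480];cv2.imwrite('pics/top18z.png',cv2.resize(a,(700,560),interpolation=cv2.INTER_CUBIC))
E
```

```text
(no output)
```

View pics/wrist18.png

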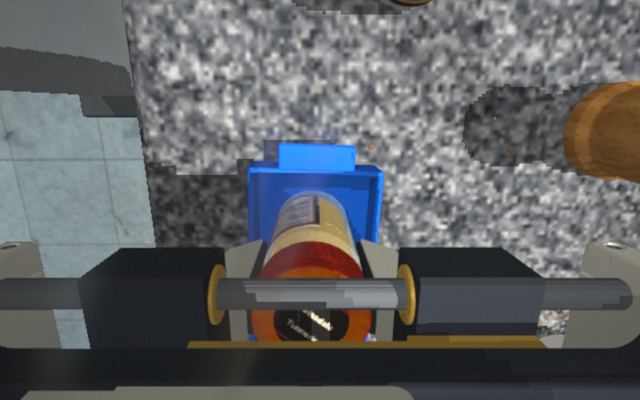

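View pics/top18z.png

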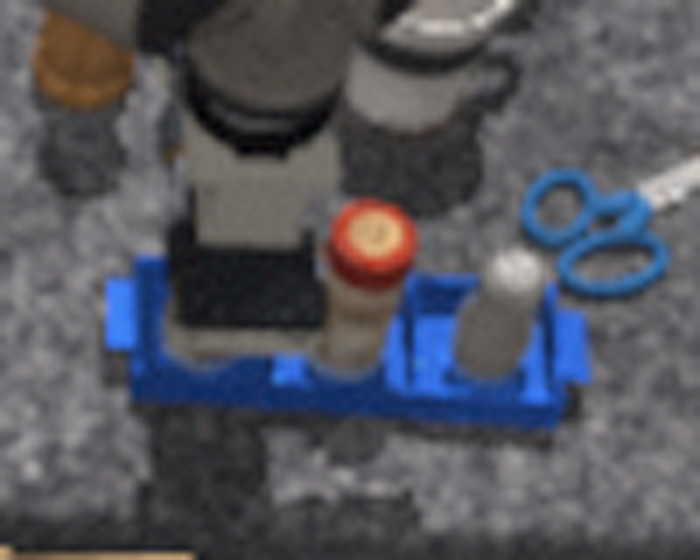

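A is inside the near compartment. Lower 2 mm and release.

Call:
carry_out --pt "1 0 0 2 0" --pt "1 0 0 2 0" --pt "1 0 0 2 0" --pt "0.4 0 0 2 0" --pt "0.3 0 0 2 0" --pt "0.2 0 0 2 0" --pt "0.1 0 0 -15 0" --pt "0 0 0 -60 0" --pt "0 0 0 -110 0" --pt "0 0 0 -150 0"

```text
time: 25.92
tool_pos: [492.3, -224.8, 211.1]
tcp_rot: [3.127, 0.009, 1.568]
contact_force: [1.5, -0.6, -0.2]
grip_width: 92.0
```

Call:
carry_out --pt "0.1 0 0 -20 -10" --pt "0.1 20 0 -40 -20" --pt "0.1 50 0 -50 -30" --pt "0.1 80 0 -50 -40" --pt "0.1 110 0 -50 -50" --pt "0.2 140 0 -50 -60" --pt "0.2 160 0 -50 -70" --pt "0.2 170 0 -50 -80" --pt "0.2 180 0 -50 -90" --pt "0.2 180 0 -50 -90"

```text
time: 27.18
tool_pos: [491.9, -43.9, 259.4]
tcp_rot: [-3.133, 0.015, 3.139]
contact_force: [0.8, 0.1, -0.1]
grip_width: 73.3
```

Call:
carry_out --pt "0.2 0 0 0 0"

```text
time: 27.3
tool_pos: [491.9, -44.2, 259.4]
tcp_rot: [-3.133, 0.015, 3.135]
contact_force: [-0.7, -0.5, -0.3]
grip_width: 73.1
```

```bash
python3 - <<'E'
from h import *
for n in ('wrist','top'): c=cap(n,n+'19.png')
a=cv2.imread('pics/top19.png')[160:260,240:480];cv2.imwrite('pics/top19z.png',cv2.resize(a,(792,330),interpolation=cv2.INTER_CUBIC))
print(bot.get_obs()['tool_pos'])
E
```

```text
[491.93943948 -44.23459608 259.37197847]
```

View pics/wrist19.png

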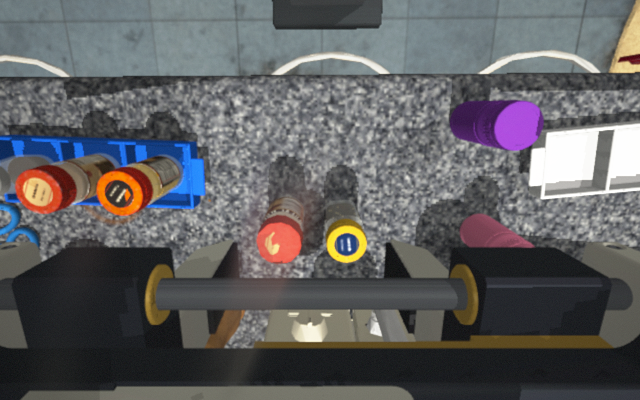

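View pics/top19z.png

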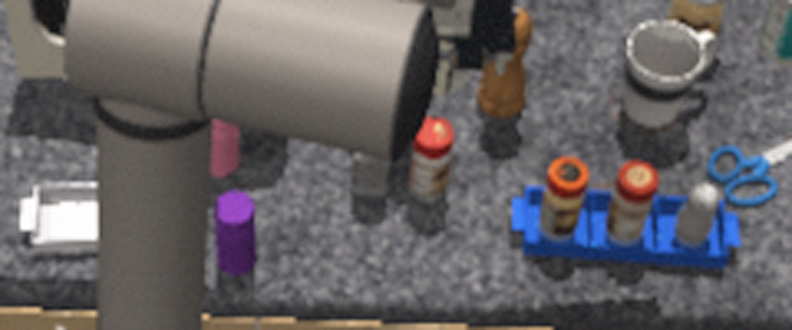

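The blue kit is complete, with A, B and the salt all upright in their own compartments. Now measure C (281,241), yellow (346,242) and the gap between them.

```bash
python3 - <<'E'
from h import *
w=dict(np.load('pics/wrist19.npz'));v=dict(np.load('pics/top19.npz'))
hsv=cv2.cvtColor(w['color'],cv2.COLOR_RGB2HSV)
for n,lo,hi,z in [('red',(0,120,150),(12,255,255),106),('yel',(20,150,130),(35,255,255),96)]:
    m=cv2.morphologyEx(cv2.inRange(hsv,lo,hi),cv2.MORPH_CLOSE,np.ones((9,9)))
    for k in cv2.findContours(m,0,1)[0]:
        if cv2.contourArea(k)>300:(u,q),r=cv2.minEnclosingCircle(k);print(n,u,q,r,ray(w,u,q,z).round(1))
for n,p,z in [('C',(280,242),106),('yel',(346,243),96)]: print(n,ray(w,*p,z).round(1))
E
```

```text
red 278.5212707519531 242.50709533691406 22.61663818359375 [546.  -78.5 106. ]
red 124.16765594482422 190.30563354492188 28.408992767333984 [ 492.4 -222.   106. ]
red 38.0 191.5 25.303260803222656 [ 493.1 -303.9  106. ]
yel 345.8737487792969 241.2324676513672 21.13971710205078 [549.  -11.5  96. ]
C [545.4 -77.  106. ]
yel [551.  -11.3  96. ]
```

Call:
carry_out --pt "0.3 -18 -12 0 -10" --pt "0.3 -36 -24 0 -20" --pt "0.3 -54 -34 10 -30" --pt "0.3 -54 -34 40 -35" --pt "0.3 -54 -34 75 -35" --pt "0.3 -54 -34 105 -35" --pt "0.3 -54 -34 105 -35" --pt "0.3 -54 -34 105 -35"

```text
time: 28.4
tool_pos: [548.0, -79.9, 156.7]
tcp_rot: [-3.125, 0.008, -2.537]
contact_force: [-0.3, 0.1, 0.5]
grip_width: 64.4
```

```bash
python3 - <<'E'
from h import *
for n in ('wrist','scene'): c=cap(n,n+'20.png')
w=dict(np.load('pics/wrist20.npz'));o=bot.get_obs();print(o['tool_pos'],o['tcp_rot'])
hsv=cv2.cvtColor(w['color'],cv2.COLOR_RGB2HSV)
for n,lo,hi,z in [('red',(0,120,150),(12,255,255),106),('yel',(20,150,130),(35,255,255),96)]:
    m=cv2.morphologyEx(cv2.inRange(hsv,lo,hi),cv2.MORPH_CLOSE,np.ones((9,9)))
    for k in cv2.findContours(m,0,1)[0]:
        if cv2.contourArea(k)>300:(u,q),r=cv2.minEnclosingCircle(k);print(n,u,q,r,ray(w,u,q,z).round(1))
w=dict(np.load('pics/wrist17.npz'));print('mill',ray(w,470,125,20),ray(w,640,132,165))
E
```

```text
[548.15059814 -79.82023015 157.08217051] [-3.12380985  0.00885771 -2.53683362]
red 315.5 225.92105102539062 34.04718017578125 [546.1 -78.6 106. ]
red 146.0 21.928571701049805 44.74227523803711 [ 501.5 -223.9  106. ]
yel 365.5 265.05999755859375 13.145960807800293 [552.9 -31.4  96. ]
mill [ 644.53134889 -166.97040822   20.        ] [ 674.00045638 -163.76043798  165.        ]
```

View pics/wrist20.png

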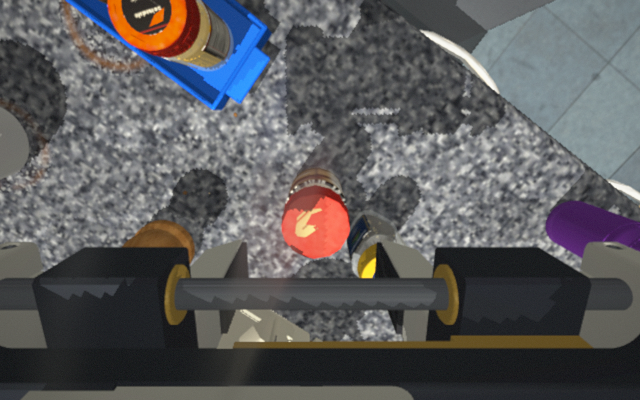

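```bash
python3 - <<'E'
from h import *
w=dict(np.load('pics/wrist20.npz'))
from scipy.spatial.transform import Rotation as Ro
R=Ro.from_euler('xyz',[-3.124,.0089,-2.5368]).as_matrix();t=np.array([548.1,-79.8,157])
for q in [(0,32,0),(0,51,0),(9.5,51,0),(-9.5,51,0)]:
    p=t+R@np.array(q,float);print(q,p.round(0),proj(w,p).round(0), 'dist yel',np.hypot(*(p[:2]-[550,-11])).round(1))
print(proj(w,[550,-11,96]),proj(w,[550,-11,0]),R.round(3))
E
```

```text
(0, 32, 0) [530. -53. 156.] [374. 262.] dist yel 47.0
(0, 51, 0) [519. -38. 156.] [412. 261.] dist yel 40.9
(9.5, 51, 0) [511. -43. 156.] [414. 244.] dist yel 50.4
(-9.5, 51, 0) [527. -32. 156.] [411. 279.] dist yel 31.5
[391.16720805 277.15428788] [370.68802219 229.93466009] [[-0.823 -0.568  0.017]
 [-0.569  0.823 -0.009]
 [-0.009 -0.018 -1.   ]]
```

Geometry gives about 10 mm clearance to yellow. Descend on C with a small correction.

Call:
carry_out --pt "0.3 2 4 20 0" --pt "0.3 2 4 55 0" --pt "0.3 2 4 85 0" --pt "0.3 2 4 104 0" --pt "0.3 2 4 104 0" --pt "0.3 2 4 104 0" --pt "0.3 2 4 104 0"

```text
time: 29.38
tool_pos: [546.9, -78.9, 54.4]
tcp_rot: [-3.122, 0.01, -2.537]
contact_force: [-0.4, -0.4, 0.5]
grip_width: 64.3
```

```bash
python3 - <<'E'
from h import *
for n in ('wrist','scene'): c=cap(n,n+'21.png')
a=cv2.imread('pics/scene21.png')[150:250,300:440];cv2.imwrite('pics/scene21z.png',cv2.resize(a,(770,550),interpolation=cv2.INTER_CUBIC))
E
```

```text
(no output)
```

View pics/wrist21.png

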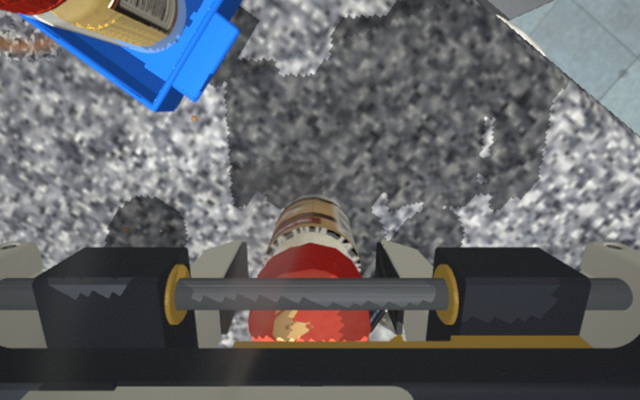

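View pics/scene21z.png

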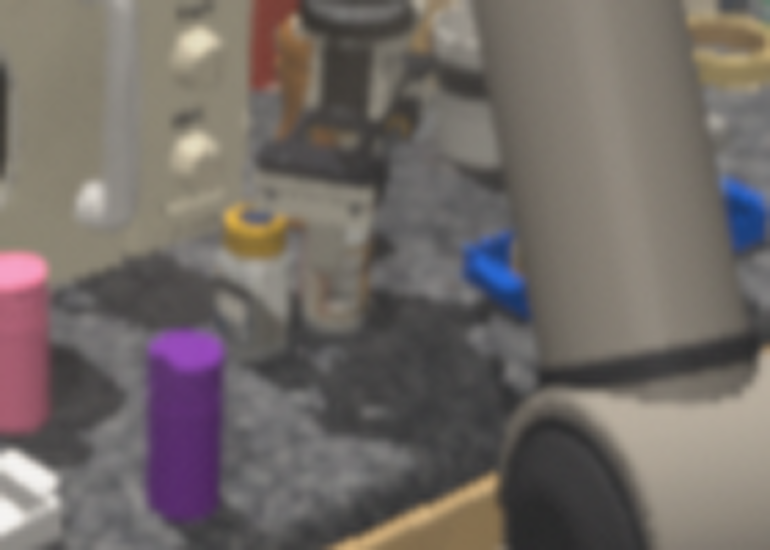

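C is between the fingers (310 against a centre of 310) and yellow is untouched and upright. Close and lift straight up.

Call:
carry_out --pt "1 0 0 0 0" --pt "1 0 0 0 0" --pt "1 0 0 0 0" --pt "1 0 0 0 0" --pt "1 0 0 0 0" --pt "1 0 0 -5 0" --pt "1 0 0 -30 0" --pt "1 0 0 -80 0" --pt "1 0 0 -130 0" --pt "1 0 0 -150 0"

```text
time: 30.72
tool_pos: [544.8, -77.7, 207.2]
tcp_rot: [-3.118, 0.013, -2.537]
contact_force: [-0.4, -0.3, -1.2]
grip_width: 43.9
```

Call:
carry_out --pt "1 0 0 0 0"

```text
time: 30.85
tool_pos: [545.4, -78.1, 208.6]
tcp_rot: [-3.116, 0.015, -2.537]
contact_force: [-0.3, -0.9, -2.0]
grip_width: 44.4
```

Call:
carry_out --pt "1 -15 35 0 5" --pt "1 -35 75 0 10" --pt "1 -55 115 0 15" --pt "1 -75 155 0 20" --pt "1 -95 195 0 25" --pt "1 -115 235 0 30" --pt "1 -132 271 0 35" --pt "1 -132 271 0 35" --pt "1 -132 271 0 35" --pt "1 -132 271 0 35"

```text
time: 32.1
tool_pos: [500.2, 218.8, 203.0]
tcp_rot: [-3.128, 0.026, 3.135]
contact_force: [-0.6, 0.0, -1.0]
grip_width: 44.1
```

```bash
python3 - <<'E'
from h import *
for n in ('wrist','top','scene'): c=cap(n,n+'22.png')
o=bot.get_obs();print(o['tool_pos'],o['tcp_rot'])
E
```

```text
[500.25153288 219.04628026 203.45147671] [-3.12876122  0.02692805  3.13438713]
```

View pics/wrist22.png

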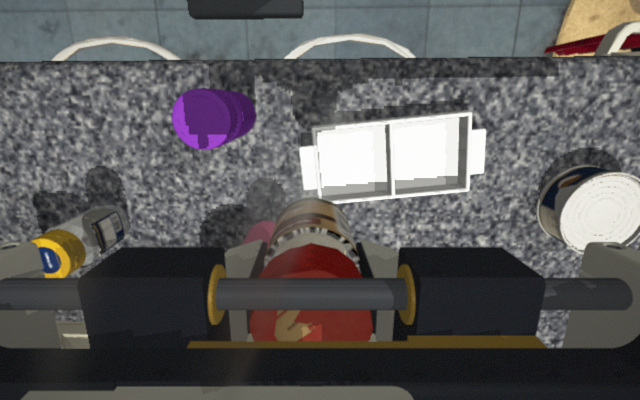

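View pics/scene22.png

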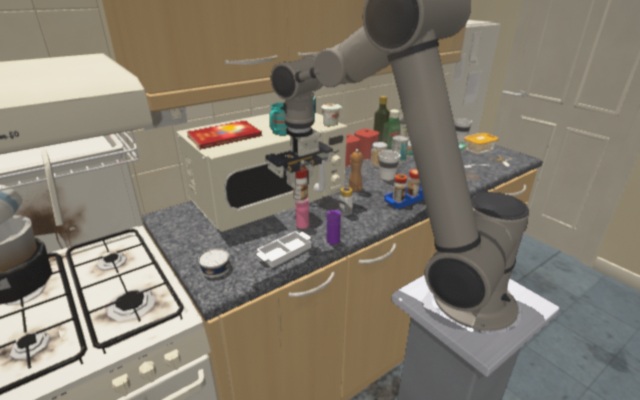

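The rim corners of the white caddy are at (314,128), (471,113), (469,190) and (320,201), with the divider at (388–393,124–195). The tin at (595,210) is untouched.

```bash
python3 - <<'E'
from h import *
w=dict(np.load('pics/wrist22.npz'))
P=np.array([ray(w,*p,26)[:2] for p in [(314,128),(471,113),(469,190),(320,201)]]);print(P.round(1),P.mean(0))
print(ray(w,388,124,26),ray(w,393,195,26),'tin',ray(w,600,205,40))
r=cv2.minAreaRect(P.astype(np.float32));print(r)
c=P.mean(0);a=(P[1]+P[2]-P[0]-P[3]);a/=np.hypot(*a);print(a,c-37*a,c+37*a)
hsv=cv2.cvtColor(w['color'],cv2.COLOR_RGB2HSV);m=cv2.inRange(hsv,(0,0,120),(179,40,255));m[:100]=0;m[215:]=0;m[:,:290]=0;m[:,495:]=0
m=cv2.morphologyEx(cv2.morphologyEx(m,cv2.MORPH_OPEN,np.ones((3,3))),cv2.MORPH_CLOSE,np.ones((15,15)))
k=max(cv2.findContours(m,0,1)[0],key=cv2.contourArea);Q=np.array([ray(w,*p[0],26)[:2] for p in k],np.float32);print(cv2.minAreaRect(Q))
E
```

```text
[[448.2 219.1]
 [435.5 366.3]
 [510.1 373.9]
 [520.9 224.8]] [478.68242436 296.02284711]
[445.01313585 289.32885374  26.        ] [514.91758861 298.38005451  26.        ] tin [522.04102674 495.2962594   40.        ]
((478.5600280761719, 296.4577941894531), (74.91102600097656, 149.5428924560547), 4.454531669616699)
[-0.07885171  0.99688636] [481.59993776 259.13805193] [475.76491097 332.90764229]
((479.1241760253906, 298.61346435546875), (208.26268005371094, 112.02430725097656), 89.76595306396484)
```

Call:
carry_out --pt "1 10 40 0 0" --pt "1 20 85 0 0" --pt "1 27 116 0 0" --pt "1 27 116 40 0" --pt "1 27 116 80 0" --pt "1 27 116 110 0" --pt "1 27 116 125 0" --pt "1 27 116 125 0" --pt "1 27 116 125 0"

```text
time: 33.38
tool_pos: [478.4, 333.9, 77.6]
tcp_rot: [-3.13, 0.029, 3.134]
contact_force: [0.1, -0.9, -1.5]
grip_width: 44.2
```

```bash
python3 - <<'E'
from h import *
for n in ('wrist','top','scene'): c=cap(n,n+'23.png')
o=bot.get_obs();print(o['tool_pos'],o['tcp_rot'])
a=cv2.imread('pics/scene23.png')[190:290,210:350];a=cv2.resize(a,(560,400),interpolation=cv2.INTER_CUBIC)
cv2.imwrite('pics/scene23z.png',a)
E
```

```text
[478.15770479 333.93459785  77.54847835] [-3.12985608  0.02900002  3.13440386]
```

View pics/wrist23.png

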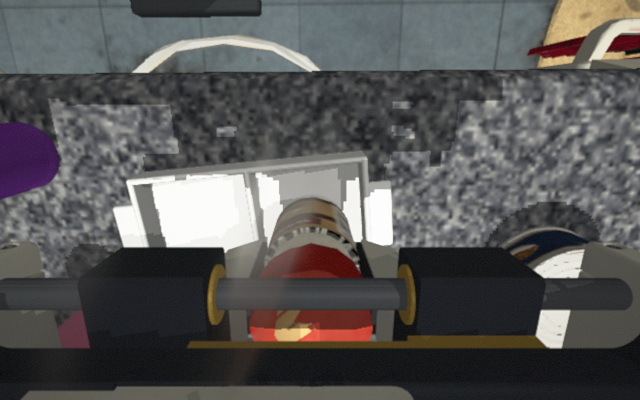

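View pics/scene23z.png

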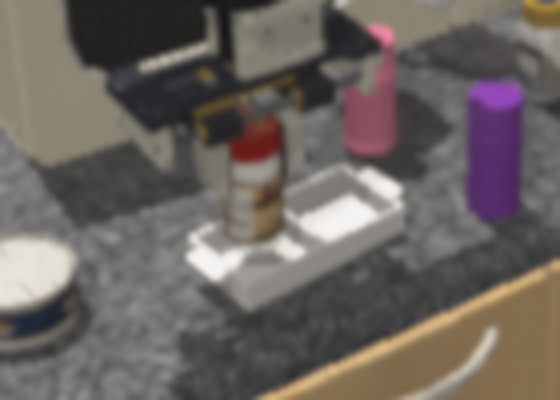

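```bash
python3 - <<'E'
from h import *
w=dict(np.load('pics/wrist23.npz'))
for p in [(366,158),(247,170),(131,180)]: print(ray(w,*p,26).round(1))
s=dict(np.load('pics/scene23.npz'))
for n,p,z in [('farlug-corner',(190,245),26),('front far',(250,300),0)]: print(n,ray(s,p[0]/4+210,p[1]/4+190,z).round(1))
E
```

```text
[435.1 366.6  26. ]
[442.  293.4  26. ]
[447.9 220.1  26. ]
farlug-corner [498.5 378.6  26. ]
front far [443.9 360.1   0. ]
```

C is centred on the far white compartment (estimated centre (477,333.6)). Lower and release.

Call:
carry_out --pt "1 0 0 8 0" --pt "1 0 0 15 0" --pt "1 0 0 18 0" --pt "1 0 0 19 0" --pt "1 0 0 19 0"

```text
time: 34.15
tool_pos: [478.8, 333.8, 58.5]
tcp_rot: [-3.13, 0.029, 3.134]
contact_force: [0.2, 0.5, -0.4]
grip_width: 43.9
```

```bash
python3 - <<'E'
from h import *
o=bot.get_obs();print(o['tool_pos'],o['tcp_rot'],o['contact_force'])
c=cap('scene','scene24.png')
a=cv2.imread('pics/scene24.png')[190:290,210:350];a=cv2.resize(a,(560,400),interpolation=cv2.INTER_CUBIC)
cv2.imwrite('pics/scene24z.png',a)
E
```

```text
[478.76918399 333.76799033  58.54390089] [-3.12993716  0.029039    3.1343218 ] [ 0.19363939  0.52919853 -0.41327659]
```

View pics/scene24z.png

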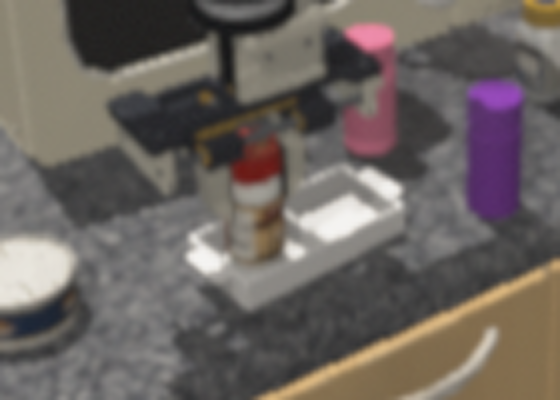

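Call:
carry_out --pt "1 0 0 0.5 0" --pt "0.4 0 0 0.5 0" --pt "0.3 0 0 0.5 0" --pt "0.2 0 0 0.5 0" --pt "0.2 0 0 0.5 0" --pt "0.1 0 0 -20 0" --pt "0 0 0 -60 0" --pt "0 0 0 -110 0" --pt "0 0 0 -160 0" --pt "0 0 0 -180 0"

```text
time: 35.45
tool_pos: [474.4, 336.5, 242.2]
tcp_rot: [-3.133, 0.034, 3.134]
contact_force: [-0.7, -0.6, 0.0]
grip_width: 91.8
```

Call:
carry_out --pt "0 0 -50 0 0" --pt "0 0 -100 0 0" --pt "0 0 -150 0 0" --pt "0 0 -200 0 0" --pt "0 0 -250 0 0" --pt "0 0 -300 0 0" --pt "0 -10 -335 0 0" --pt "0 -15 -335 0 0" --pt "0 -15 -335 0 0"

```text
time: 36.58
tool_pos: [486.9, 1.8, 245.5]
tcp_rot: [-3.133, 0.034, 3.134]
contact_force: [-0.2, -0.0, 0.3]
grip_width: 92.0
```

```bash
python3 - <<'E'
from h import *
for n in ('wrist','top','scene'): c=cap(n,n+'25.png')
o=bot.get_obs();print(o['tool_pos'],o['tcp_rot'])
a=cv2.imread('pics/scene25.png')[150:290,200:440];a=cv2.resize(a,(792,462),interpolation=cv2.INTER_CUBIC)
cv2.imwrite('pics/scene25z.png',a)
w=dict(np.load('pics/wrist25.npz'))
hsv=cv2.cvtColor(w['color'],cv2.COLOR_RGB2HSV)
m=cv2.morphologyEx(cv2.inRange(hsv,(20,150,130),(35,255,255)),cv2.MORPH_CLOSE,np.ones((9,9)))
for k in cv2.findContours(m,0,1)[0]:
    if cv2.contourArea(k)>300:(u,q),r=cv2.minEnclosingCircle(k);print(u,q,r,ray(w,u,q,96).round(1))
E
```

```text
[486.607967     2.48684052 245.58860563] [-3.13300236  0.03369393  3.13592093]
300.77630615234375 249.0 20.991897583007812 [549.7 -10.7  96. ]
```

View pics/scene25z.png

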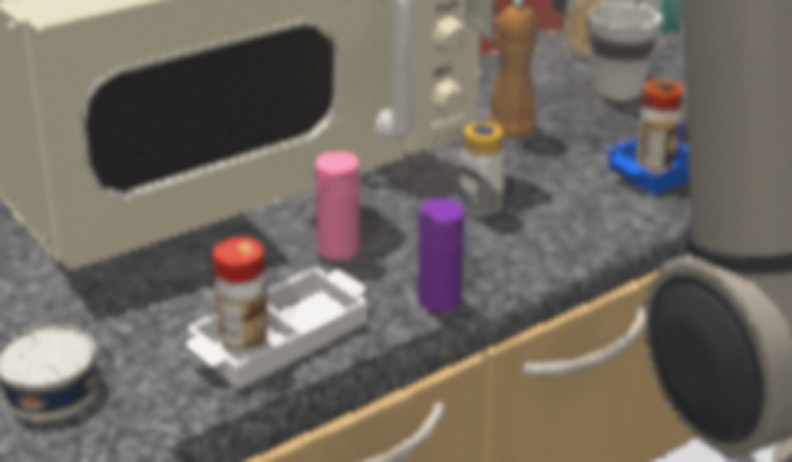

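View pics/wrist25.png

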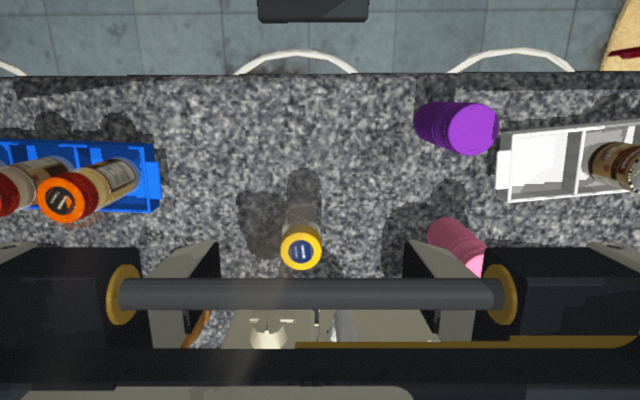

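C is upright in the white caddy. The only yellow-gold cap, at (301,249), is at (550,-10.5). Descend on it.

Call:
carry_out --pt "0.1 -28 -6 0 0" --pt "0.1 -57 -11 20 0" --pt "0.1 -57 -11 60 0" --pt "0.1 -57 -11 100 0" --pt "0.1 -57 -11 140 0" --pt "0.1 -57 -11 175 0" --pt "0.1 -57 -11 197 0" --pt "0.1 -57 -11 197 0" --pt "0.1 -57 -11 197 0"

```text
time: 37.85
tool_pos: [550.7, -10.1, 51.7]
tcp_rot: [-3.133, 0.035, 3.137]
contact_force: [0.6, 0.5, 0.2]
grip_width: 82.6
```

```bash
python3 - <<'E'
from h import *
for n in ('wrist','scene'): c=cap(n,n+'26.png')
o=bot.get_obs();print(o['tool_pos'],o['tcp_rot'])
E
```

```text
[550.92650688 -10.40022872  52.01033291] [-3.13260632  0.03598822  3.13641868]
```

View pics/wrist26.png

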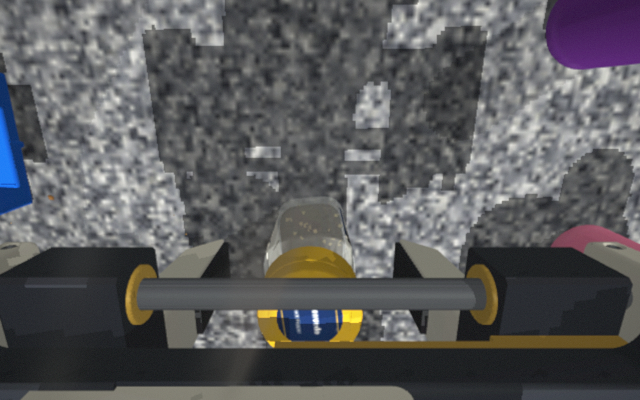

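Centred. Lower 6 mm, close and lift.

Call:
carry_out --pt "0.1 0 0 6 0" --pt "0.1 0 0 6 0" --pt "1 0 0 6 0" --pt "1 0 0 6 0" --pt "1 0 0 6 0" --pt "1 0 0 6 0" --pt "1 0 0 6 0"

```text
time: 38.83
tool_pos: [551.1, -10.5, 46.0]
tcp_rot: [-3.133, 0.036, 3.136]
contact_force: [0.0, 0.2, 0.2]
grip_width: 41.6
```

Call:
carry_out --pt "1 0 0 -5 0" --pt "1 0 0 -25 0" --pt "1 10 0 -70 0" --pt "1 20 0 -120 0" --pt "1 25 0 -160 0" --pt "1 25 0 -160 0" --pt "1 25 0 -160 0"

```text
time: 39.7
tool_pos: [519.9, -8.8, 204.3]
tcp_rot: [-3.133, 0.035, 3.136]
contact_force: [-0.5, 0.4, -2.1]
grip_width: 41.7
```

```bash
python3 - <<'E'
from h import *
for n in ('wrist','scene'): c=cap(n,n+'27.png')
o=bot.get_obs();print(o['tool_pos'],o['tcp_rot'],o['joint_positions'])
E
```

```text
[519.63081328  -8.77069413 203.43776377] [-3.13305278  0.03282872  3.13642621] [-0.16237938  0.33398474  1.60435394 -0.00358013  1.1694958  -1.72652625]
```

View pics/wrist27.png

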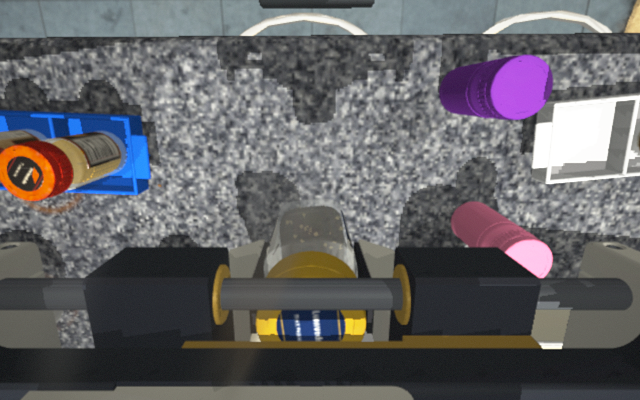

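Call:
carry_out --pt "1 6 30 0 10" --pt "1 12 62 0 20" --pt "1 18 95 0 30" --pt "1 24 128 0 40" --pt "1 30 162 0 50" --pt "1 35 195 0 60" --pt "1 40 230 0 70" --pt "1 42 258 0 80" --pt "1 42 270 0 90" --pt "1 42 270 0 90"

```text
time: 41.05
tool_pos: [478.5, 261.9, 198.1]
tcp_rot: [3.111, 0.01, 1.568]
contact_force: [-0.6, -0.6, -2.5]
grip_width: 42.0
```

Call:
carry_out --pt "1 0 0 0 0" --pt "1 0 0 0 0"

```text
time: 41.3
tool_pos: [478.5, 261.2, 197.7]
tcp_rot: [3.112, 0.01, 1.57]
contact_force: [0.1, 0.7, -1.4]
grip_width: 41.6
```

```bash
python3 - <<'E'
from h import *
for n in ('wrist','scene','top'): c=cap(n,n+'28.png')
o=bot.get_obs();print(o['tool_pos'],o['tcp_rot'],o['joint_positions'])
E
```

```text
[478.65505175 261.49759185 198.21660838] [3.1113784  0.00966576 1.56862647] [ 0.37125545  0.39099051  1.53249581 -0.02153145  1.19357508  0.38096486]
```

View pics/wrist28.png

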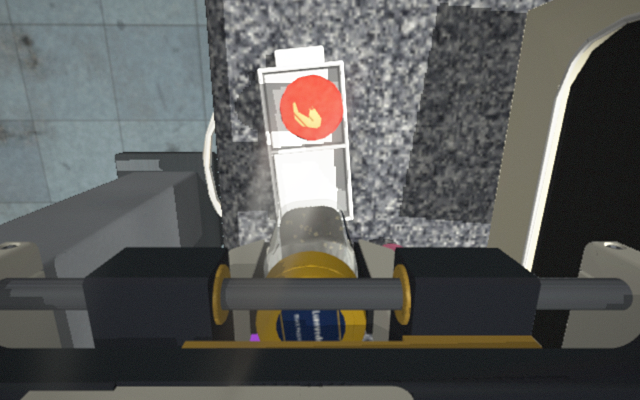

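```bash
python3 - <<'E'
from h import *
w=dict(np.load('pics/wrist28.npz'))
for p,z in [((259,69),26),((344,62),26),((272,149),26),((347,145),26),((352,217),26)]: print(p,ray(w,*p,z).round(1))
print('C',ray(w,312,107,110).round(1))
E
```

```text
(259, 69) [435.8 366.7  26. ]
(344, 62) [512.1 372.6  26. ]
(272, 149) [445.  295.4  26. ]
(347, 145) [516.8 298.8  26. ]
(352, 217) [523.9 226.1  26. ]
C [480.6 334.1 110. ]
```

The near compartment centre is estimated at (483,260), which matches the planned touchdown. Lower.

Call:
carry_out --pt "1 0 0 40 0" --pt "1 0 0 80 0" --pt "1 0 0 115 0" --pt "1 0 0 132 0" --pt "1 0 0 140 0" --pt "1 0 0 145 0" --pt "1 0 0 145 0" --pt "1 0 0 145 0"

```text
time: 42.45
tool_pos: [483.4, 260.2, 54.0]
tcp_rot: [3.11, 0.009, 1.569]
contact_force: [-0.4, -0.8, -2.1]
grip_width: 41.6
```

```bash
python3 - <<'E'
from h import *
for n in ('wrist','scene'): c=cap(n,n+'29.png')
o=bot.get_obs();print(o['tool_pos'],o['tcp_rot'])
a=cv2.imread('pics/scene29.png')[190:290,210:350];cv2.imwrite('pics/scene29z.png',cv2.resize(a,(560,400),interpolation=cv2.INTER_CUBIC))
E
```

```text
[483.36087043 260.21059419  53.88297262] [3.11028068 0.00925911 1.5686579 ]
```

View pics/wrist29.png

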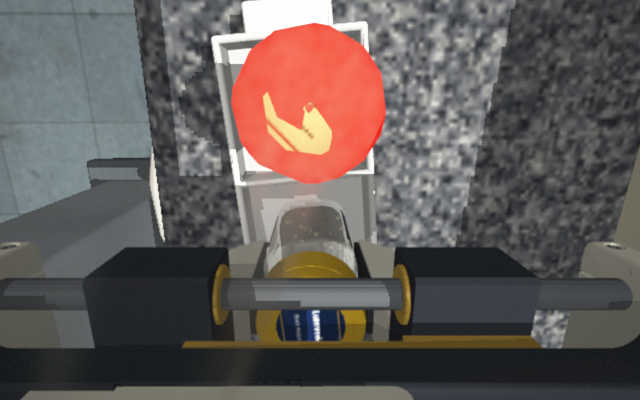

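View pics/scene29z.png

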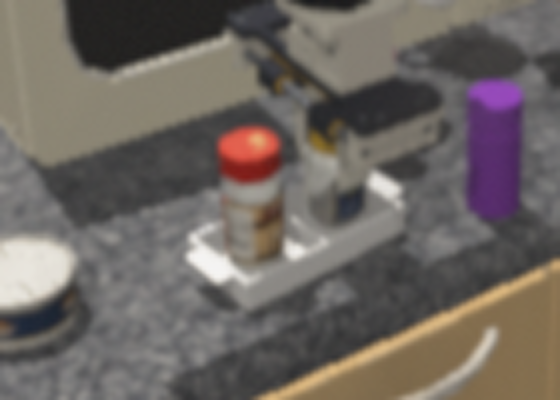

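Yellow is inside the near compartment with about 4 mm to go.

Call:
carry_out --pt "1 0 0 2 0" --pt "1 0 0 4 0" --pt "1 0 0 4 0" --pt "0.5 0 0 4 0" --pt "0.4 0 0 4 0" --pt "0.3 0 0 4 0" --pt "0.3 0 0 4 0"

```text
time: 43.42
tool_pos: [483.4, 260.1, 49.7]
tcp_rot: [3.111, 0.009, 1.569]
contact_force: [0.1, 0.5, 0.8]
grip_width: 63.7
```

Call:
carry_out --pt "0.3 0 0 -15 0" --pt "0.2 0 0 -60 0" --pt "0.1 0 0 -110 0" --pt "0 0 0 -160 0" --pt "0 -50 0 -200 0" --pt "0 -100 0 -200 0" --pt "0 -150 0 -200 0" --pt "0 -200 0 -200 0" --pt "0 -200 0 -200 0"

```text
time: 44.55
tool_pos: [476.8, 59.4, 252.7]
tcp_rot: [3.109, 0.01, 1.564]
contact_force: [0.4, 0.6, 0.3]
grip_width: 92.3
```

```bash
python3 - <<'E'
from h import *
for n in ('scene','top','wrist'): c=cap(n,n+'30.png')
a=cv2.imread('pics/scene30.png')[150:290,200:440];cv2.imwrite('pics/scene30z.png',cv2.resize(a,(792,462),interpolation=cv2.INTER_CUBIC))
a=cv2.imread('pics/top30.png')[160:260,200:480];cv2.imwrite('pics/top30z.png',cv2.resize(a,(792,283),interpolation=cv2.INTER_CUBIC))
E
```

```text
(no output)
```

View pics/scene30z.png

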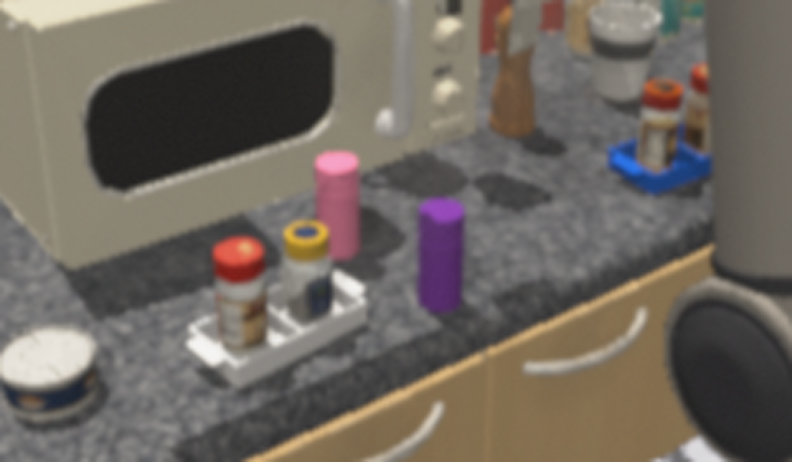

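View pics/top30z.png

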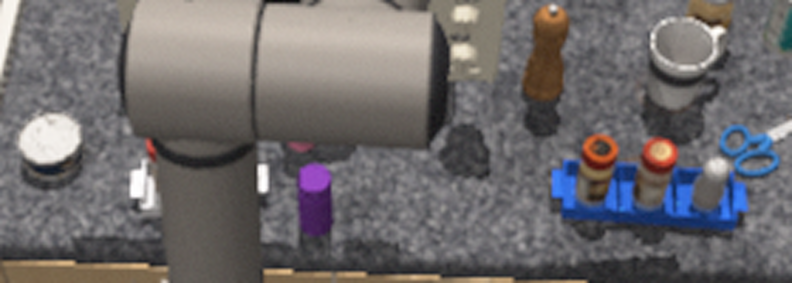

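View pics/wrist30.png

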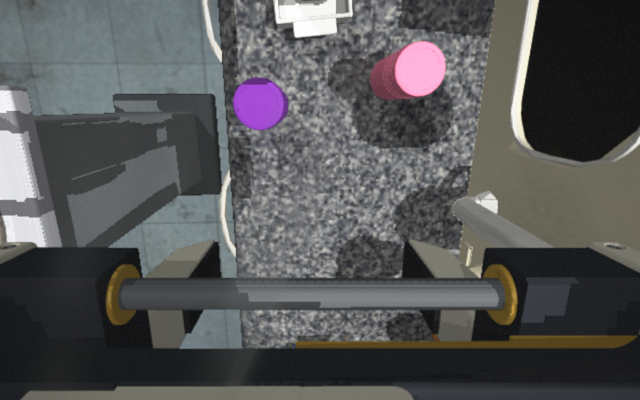

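Both kits are complete and upright. The mill, mug, tin, and pink and purple jars stand where they were, and the arm is clear. Handing in.

```bash
python3 -c "
from plant import bot
print(bot.close_job(), bot.get_obs()['time'])"
```

```text
the job is handed in; nothing more can be done
the job is handed in; nothing more can be done
```

Both kits are made up and the job is handed in at about 45 s of the 115 s allowed. I finished the blue kit before touching anything for the white one.

- **Blue caddy:** the salt shaker is in the far compartment, with red-capped jars in the middle and near compartments.
- **White caddy:** the last red-capped jar is in the far compartment and the yellow-capped jar in the near one.

**Last checks:**
- The final top and scene pictures show all five items standing upright in their own compartments.
- The pepper mill, tin and mug and the pink and purple look-alikes are still standing where they were.
- The gripper was open and clear at about 250 mm height, and the force readings between moves never showed more than about 3 N.

**Two readings did not agree with expectations:**
- The fingers closed to 38.7 mm on the salt shaker, where its body is given as 44 mm across. The lift showed it held firmly and upright, so I went on.
- The tool picked up a tilt of about 2° over the run. I allowed for it in the last placements, and it did no visible harm.

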